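Pack the call-out repair case in two layers

ROBOT

A 6-joint arm with a two-finger parallel gripper is mounted at the origin on a cart in front of the work surface, level with it; the furniture and walls round the work are solid. World frame = base frame: x ahead of the robot, y to its left, z up, the work surface at z = 0. Lengths are in m, angles in degrees, forces in N, time in s.
With the tool pointing down it reaches from about 0.3 to 0.75 m from the base axis. Payload 8.5 kg.
Tool frame: the origin (TCP) lies at the very end of the fingers, on their centre line; the grasp point (between the pads) lies 19 mm behind it; z points along the fingers, y is the line along which they close (so a half turn about z gives the same grasp; the last joint's range is limited). The gripper opens to 85 mm and grips with 20 to 120 N. Pads are 22 mm wide; open, the fingers measure 114 mm over their backs; the gripper's body (76 mm by 85 mm) begins 54 mm behind the grasp point. The pads swing forward as they close: fully open they stand 13 mm farther back than shut.
Start: joints at [59.284, 21.807, 74.336, -0, 83.858, -12.336], TCP at [0.173, 0.522, 0.231] pointing down, gripper open.
Joint ranges: [-178.18, 178.18], [-50.72, 133.34], [12.68, 142.11], [-81.47, 261.47], [9.98, 163.14], [-165.26, 165.26]. Speed limits (degrees/s): [136.94, 136.94, 180, 180, 180, 180].

INTERFACE

Orientations are given as a 3x3 rotation matrix whose columns are the frame's x, y, z axes.
In Python, from rig import env, imaging gives the robot as it stands. The module is installed in compiled form; this text tells all that it offers.
- The arm moves only by the tool arm_command, never from a script. Its arguments are lists of equal length, an entry for each row: "turn": the turn, a rotation vector about the tool's x, y, z in units of 5 degrees (1.0 is 5 degrees), a list of three; "xyz": the shift along the tool's x, y, z in units of 50 mm (1.0 is 50 mm), a list of three; "claw": the finger opening in mm, from 0 to 85.4. A call has 1 to 12 rows; each row shifts and turns the commanded pose from where the row before left it, along the tool's axes as they then stand; what a row does not reach is not made up. A row lasts 1/10 s, in which the tool goes at most 50 mm and 8.59 degrees, less where a joint would pass 70% of its speed; a pose out of reach is approached as far as the arm can. A call is refused whole if a number of a shift passes 1 or a number of a turn 1, either way. A call with a gripper value outside its range is refused whole. The fingers move at their own pace and stop on an object; "squeeze" is the grip in N (left out, the last holds). Time passes only in rows, so rows that do not move let the fingers close. It gives the time, the measured TCP pose, the force, the opening and the grip force at its end, in the units of the state.
- env.observe(): the state, without advancing time (a new reading comes with each control period).
- imaging.get_image(name): name is "side" or "top" or "wrist"; returns (picture, depth): 420x560x3 uint8, blue, green, red; 420x560 float32, m along the optical axis (not along the pixel's ray), 0 where there is no reading.
- imaging.camera_info(name): a dict with "camera_matrix" (3x3 intrinsics, pixels), "rvec" (rotation vector, rad) and "tvec" (3), from world to camera coordinates, as OpenCV has them. Camera axes: x right, y down, z forward; pixel columns grow to the right and rows downward; lengths in m; the calibration is good to about 2 mm. A picture is of the moment at which its call begins: read the wrist's pose just before it. camera_info takes no time and is no camera call; for the wrist camera it gives the pose at the moment of the call.
- env.close_job(): hands the job in; it is judged then, once.
The state is a dict: "time_s": time; "q": joint angles; "qvel": joint speeds; "joint_efforts": joint torques, N m; "position": TCP position; "tool_rot": TCP orientation; "ft_force": force on the tool from outside, world axes, zero at the start; "wrist_torque": the same for the moment, N m; "grip_width": finger opening in m; "gripper_force": force on a finger pad.
Only numpy, scipy, OpenCV 4.12 (cv2) and the standard library are available. Lean on these libraries where they do the work, as an engineer would, in place of code of your own. Each camera call takes 0.05 s, during which the arm holds its last target. There are 200 camera calls.

TASK

Pack the grey steel call-out case for a roadside job: open its hinged lid, lay every boxed inner tube on the bench flat on the case floor, set the aluminium tray down level on the four corner rests above them, then lay the chain tool and the tyre levers (as many as there are) in the tray. Last, lower the lid gently, without letting it slam, until it is fully shut, and leave the other things on the bench where they are.

Things in the scene. Friction and masses are not known exactly. Their poses are not given: they have to be found in the camera images.
- case: Grey steel case, fixed, with hinged lid. Outside 176 (x) x 226 (y) mm, rim 84 mm above the bench; inside 166 x 216, floor 4 mm thick. Origin: centre of the underside at bench level; -x front (pull bar), +x hinge side. In each inner corner a rest block 14 (x) x 24 (y) mm, top 46 mm above the bench, carries the tray: 42 mm are left under it for the bottom layer.
- case_lid (a joint): Lid angle: 0 shut, grows as it opens, stop at 1.85 rad (leaning back a little past upright). Its stiff stay holds the lid where it is left when more than about 1 rad open; lower than that it drops shut unless held. Lid 0.45 kg; lifting it at the bar takes under 5 N.
- case_lid_handle (a point): Middle of the steel pull bar, a round bar 12 mm thick and 94 mm long that runs along the case's y, 34 mm in front of the lid's front edge (finger gap 26 mm). Moves with the lid, on a circle of radius 210 mm round the hinge; 87 mm above the bench when shut. It can be pinched from straight above and the bar pivots between the fingers as the lid swings.
- case_lid_hinge (a point): Point on the hinge line, middle of the case's back rim, 84 mm above the bench; the line runs along the case's y. The lid is a 6 mm panel, 176 mm deep, above the rim.
- tray: Loose lift-out aluminium tray 158 (x) x 208 (y) mm, 0.25 kg, walls 3 mm thick and 22 mm high, floor 3 mm, symmetric. Origin: centre of the underside. Fits in the case either way round with its x along the case's x and 4 mm play on each side. A thin divider along x at y = 0 parts it into two bays, each 152 (x) x 98 (y) mm inside.
- tray_grip (a point): Middle of the tray's raised grip, a bar 64 mm long along the tray's x, 12 mm thick in y, top 33 mm above the tray's underside; this point is 26 mm above the underside.
- tube_box_a: Cardboard box with an inner tube, 61 (x) x 90 (y) x 36 mm high, 0.15 kg, lying flat. Origin: centre of the underside. Bottom layer. May be absent.
- tube_box_b: Second cardboard tube box, the same: 61 (x) x 90 (y) x 36 mm. Bottom layer. May be absent.
- chain_tool: Chain rivet tool 130 mm long along its y, 23 mm high: round yellow handle 23 mm thick at +y (5 to 65), dark body 30 mm wide (x) and 20 mm high at y -30 to 5, thin spindle at -y. Origin: underside, middle of the length. For the tray. May be absent.
- tyre_lever_0: Plastic tyre lever (blue), 16 (x) x 117 (y) x 8 mm, lying flat along its y. Origin: centre of the underside. For the tray. May be absent.
- tyre_lever_1: Plastic tyre lever (blue), 16 (x) x 117 (y) x 8 mm, lying flat along its y. Origin: centre of the underside. For the tray. May be absent.
- tyre_lever_2: Plastic tyre lever (yellow), 16 (x) x 117 (y) x 8 mm, lying flat along its y. Origin: centre of the underside. For the tray. May be absent.
- grease_tin: Round grease tin 79 mm across, 30 mm high, yellow lid. Bystander.
- spanner_15: Flat steel combination spanner 189 mm long, 8 mm thick. Bystander.
- cone_spanner: Flat dark spanner 168 mm long. Bystander.
- cog_18: Toothed steel sprocket ring lying flat, 81 mm across, 8 mm thick. Bystander.
- spoke_key: Small red disc-shaped spoke key, 36 mm across, 10 mm high. Bystander.
- tool_box: Red steel tool box, fixed at the back of the bench. Origin: middle of its underside; its front wall stands 77 mm nearer the robot than that, 120 mm high and 360 mm wide (y). Keep the gripper's body clear of it: a thing near it is best taken by its near end.
- oiler_white: Standing white oil bottle with red tip, 43 mm across, 142 mm tall. Bystander.

How it is judged:
By the outcome, as a careful person would: the job done as asked, in the order asked, and still so for the second after the job is handed in, with the robot touching nothing.
Of tube_box_a, tube_box_b only 1 to 2 are there at a start; the rules pass over those that are not, and their reading is None.
Of chain_tool, tyre_lever_0, tyre_lever_1, tyre_lever_2 only 2 to 3 are there at a start; the rules pass over those that are not, and their reading is None.
At some moment in a run one of tube_box_a, tube_box_b, chain_tool, tyre_lever_0, tyre_lever_1, tyre_lever_2 may be knocked a few centimetres aside while the robot is not near it.
It also fails if it takes over 210 s, if anything falls off the work surface, if the arm or the gripper's body presses on something with over 40 N, if the wrist force passes 120 N, or if a joint passes its speed limit or range.

## Working session

There is one attempt and no reset: what is moved stays moved. The work goes in short steps, Python scripts to look and compute and a tool call to move; the robot and the scene stay as the last step left them, time stands still between calls to the robot, and variables do not carry over. Pictures are saved under pics/ and viewed, at most 14 in all, crops included, and the job is handed in when it is done.

Besides the shell and the picture viewer there is one more tool, called after "Call:" as name(argument=value, ...) on one line, values as JSON. arm_command: Moves the arm, as the interface text tells. Its arguments: {"type":"object","properties":{"turn":{"type":"array"},"xyz":{"type":"array"},"claw":{"type":"array"},"squeeze":{"type":"number"}},"required":["turn","xyz","claw"]}

```bash
mkdir -p pics
cat > h.py <<'E'
import numpy as np, cv2
from rig import env, imaging
def snap(n,f):
    p,d=imaging.get_image(n); cv2.imwrite(f'pics/{f}.png',p); np.save(f'pics/{f}.npy',d)
    i=imaging.camera_info(n); np.savez(f'pics/{f}_i.npz',K=i['camera_matrix'],r=i['rvec'],t=i['tvec']); return p,d
def w(f,u,v,z=None):
    i=np.load(f'pics/{f}_i.npz'); K=i['K'];R=cv2.Rodrigues(i['r'])[0];t=i['t'].ravel()
    ray=np.linalg.inv(K)@[u,v,1.]
    c=-R.T@t; dr=R.T@ray
    if z is None:
        d=np.load(f'pics/{f}.npy')[int(round(v)),int(round(u))]; return c+dr*d
    return c+dr*(z-c[2])/dr[2]
def st():
    o=env.observe(); print(o['time_s'],np.round(o['position'],4),'\n',np.round(o['tool_rot'],3),np.round(o['q'],1),np.round(o['ft_force'],1),o['grip_width'],o['gripper_force'])
E
python3 - <<'E'
from h import *
st()
snap('top','t0');snap('side','s0')
print(w('t0',0,0,0),w('t0',559,0,0),w('t0',0,419,0),w('t0',559,419,0))
E
```

```text
0.0 [0.1733 0.5217 0.2307] 
 [[-0.949  0.315 -0.001]
 [ 0.315  0.949 -0.001]
 [ 0.    -0.001 -1.   ]] [ 59.3  21.8  74.4  -0.   83.9 -12.3] [-0.4  0.1 -0.1] 0.08528676070274432 0.0
[0.8970902  1.19004505 0.        ] [ 1.67657103 -0.58502267  0.        ] [-0.21014785  0.44126104  0.        ] [ 0.35772062 -0.88092023  0.        ]
```

View pics/t0.png

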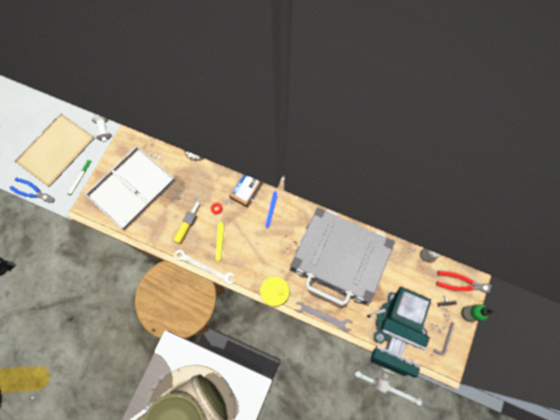

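View pics/s0.png

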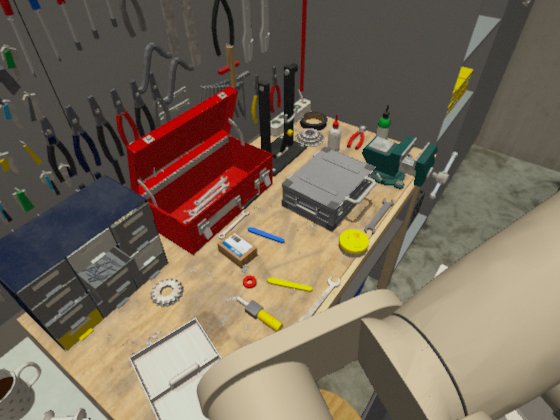

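Top picture: tray (130,188), chain tool (187,222), yellow lever (220,241), tube box (245,190), blue lever (271,209), case (343,255) with pull bar (328,290). One box is seen so far. I'll enlarge to measure.

Run:
```python
from h import *
p=cv2.imread('pics/t0.png')
a=cv2.resize(p[110:310,70:270],(600,600),interpolation=cv2.INTER_CUBIC)
cv2.imwrite('pics/c1.png',a)
a=cv2.resize(p[160:320,220:420],(750,600),interpolation=cv2.INTER_CUBIC)
cv2.imwrite('pics/c2.png',a)
print(w('t0',343,255),w('t0',130,188),w('t0',245,190),w('t0',271,209),w('t0',220,241),w('t0',150,60))
i=np.load('pics/t0_i.npz');R=cv2.Rodrigues(i['r'])[0];print(-R.T@i['t'].ravel(),R, i['K'])
```

```text
[ 0.51568079 -0.20817352  0.0902412 ] [0.46654172 0.42730408 0.03394734] [0.59426166 0.11848311 0.03293187] [0.57939027 0.0298264  0.00340726] [0.43301395 0.12591216 0.00297074] [ 0.34029289 -0.04147524  1.04399411]
[ 0.26276204 -0.13214543  1.19102872] [[ 0.39579843 -0.91830833  0.00730917]
 [-0.87952877 -0.38134942 -0.2846081 ]
 [ 0.26414533  0.10621881 -0.95861609]] [[420.51995591   0.         281.89195172]
 [  0.         420.51995591 209.76170423]
 [  0.           0.           1.        ]]
```

View pics/c1.png

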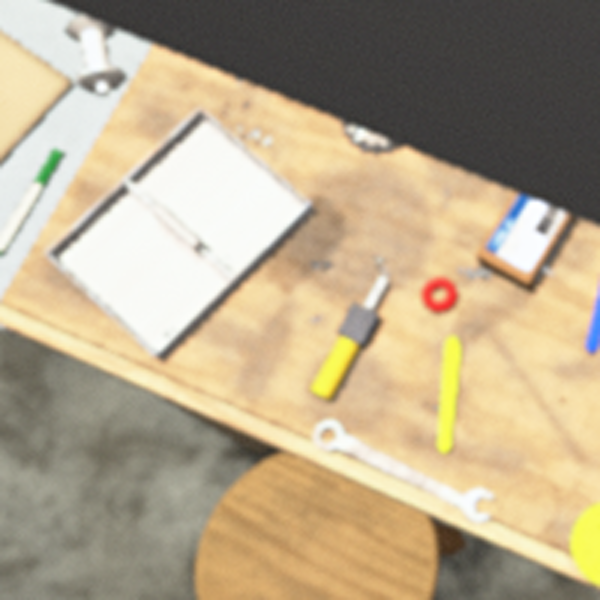

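View pics/c2.png

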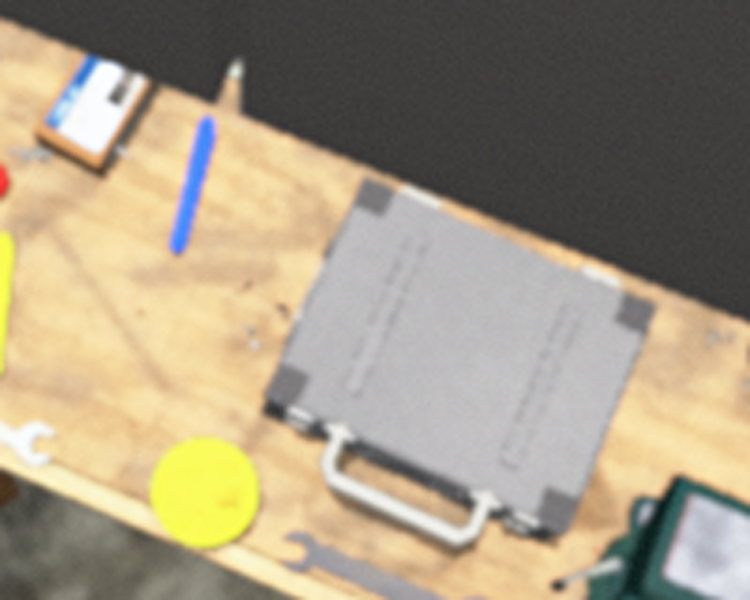

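Top crops: tray corners (202,112),(311,208),(160,355),(50,252) in c1; chain tool handle end (325,393), tip (384,278); yellow lever (453,338)-(445,450). In c2: blue lever (208,119)-(177,252), lid corners (363,180),(655,300),(555,535),(268,405), pull bar (333,475)-(465,540), box top near corners (38,130),(103,165). Only one box; nothing of a second one in either view.

Run:
```python
from h import *
A=lambda x,y,z:w('t0',70+x/3-.33,110+y/3-.33,z)
B=lambda x,y,z:w('t0',220+x/3.75-.37,160+y/3.75-.37,z)
def pr(n,*P):
    print(n,'mid',np.round(np.mean(P,0)[:2],4),*[np.round(q[:2],3) for q in P])
    d=P[1]-P[0]; print('   dir01 deg',np.degrees(np.arctan2(d[1],d[0])),'len',np.linalg.norm(d))
pr('tray',*[A(x,y,.022) for x,y in [(202,112),(311,208),(160,355),(50,252)]])
pr('chain',A(325,393,.012),A(384,278,.01))
pr('yel',A(453,338,.006),A(445,450,.006))
pr('blue',B(208,119,.006),B(177,252,.006))
pr('lid',*[B(x,y,.09) for x,y in [(363,180),(655,300),(555,535),(268,405)]])
pr('lidside',B(268,405,.09),B(363,180,.09));pr('lidside',B(555,535,.09),B(655,300,.09))
pr('bar',B(333,475,.09),B(465,540,.09))
pr('box',B(38,130,.036),B(103,165,.036));pr('boxs',B(38,130,.036),B(90,58,.036));
pr('grip',A(150,210,.033),A(200,248,.033))
# wrist view
snap('wrist','w0')
# box from side via depth: points with z in .03-.04 around
i=np.load('pics/s0_i.npz');d=np.load('pics/s0.npy');K=i['K'];R=cv2.Rodrigues(i['r'])[0]
v,u=np.mgrid[0:420,0:560];P=np.linalg.inv(K)@np.stack([u.ravel(),v.ravel(),np.ones(u.size)])*d.ravel()
P=(R.T@(P-i['t'].reshape(3,1))).T
def rect(n,m):
    # keep largest connected comp
    M=(m&(d.ravel()>0)).reshape(d.shape).astype('uint8');k,l,s,c=cv2.connectedComponentsWithStats(M)
    j=1+np.argmax(s[1:,4]);q=P[(l==j).ravel()];r=cv2.minAreaRect((q[:,:2]*1000).astype('float32'));print(n,len(q),r,q[:,2].mean())
near=lambda c,r:np.hypot(P[:,0]-c[0],P[:,1]-c[1])<r
rect('box',near((.594,.118),.09)&(P[:,2]>.031)&(P[:,2]<.042))
rect('lid',near((.516,-.208),.16)&(P[:,2]>.085)&(P[:,2]<.098))
rect('blue',near((.57,.03),.08)&(P[:,2]>.004)&(P[:,2]<.015))
rect('yel',near((.433,.126),.08)&(P[:,2]>.004)&(P[:,2]<.015))
tb=near((.75,.1),.2)&(P[:,2]>.1)&(P[:,2]<.13);q=P[tb];print(q[:,0].min() if len(q) else 0)
for x,y in [(272,148),(190,240),(130,180)]: print(w('s0',x,y))
```

```text
tray mid [0.4734 0.4352] [0.592 0.478] [0.544 0.33 ] [0.355 0.392] [0.403 0.541]
   dir01 deg -107.95011401063243 len 0.156059500172861
chain mid [0.4478 0.2347] [0.385 0.234] [0.511 0.235]
   dir01 deg 0.27613617032084553 len 0.12562951471169906
yel mid [0.4325 0.1273] [0.483 0.148] [0.382 0.107]
   dir01 deg -158.26538535331053 len 0.10953751608173147
blue mid [0.5791 0.0296] [0.634 0.04 ] [0.524 0.019]
   dir01 deg -168.86138058018102 len 0.11141438758387609
lid mid [ 0.5188 -0.2048] [ 0.609 -0.094] [ 0.609 -0.32 ] [ 0.426 -0.31 ] [ 0.43  -0.095]
   dir01 deg -90.0089494348046 len 0.22514181698895525
lidside mid [ 0.5198 -0.0947] [ 0.43  -0.095] [ 0.609 -0.094]
   dir01 deg 0.17446855338510078 len 0.17907629639896838
lidside mid [ 0.5177 -0.3149] [ 0.426 -0.31 ] [ 0.609 -0.32 ]
   dir01 deg -2.936873992655348 len 0.18342651855153272
bar mid [ 0.401 -0.205] [ 0.403 -0.155] [ 0.399 -0.255]
   dir01 deg -92.8163442940569 len 0.0997060925840966
box mid [0.561  0.1238] [0.564 0.153] [0.558 0.095]
   dir01 deg -95.70460246715984 len 0.05809438755705148
boxs mid [0.5989 0.1468] [0.564 0.153] [0.634 0.141]
   dir01 deg -9.621625708594575 len 0.07092922976363472
grip mid [0.4698 0.4362] [0.477 0.468] [0.462 0.404]
   dir01 deg -103.30728821162407 len 0.0654004046264189
box 612 ((601.7822875976562, 124.00856018066406), (60.8604850769043, 91.8102035522461), 83.78748321533203) 0.034417629560412076
lid 3352 ((502.2371520996094, -204.5829315185547), (233.4837188720703, 221.14695739746094), 88.51991271972656) 0.08946138312958109
blue 170 ((577.2149658203125, 31.65453338623047), (111.76156616210938, 16.496604919433594), 8.946746826171875) 0.007302647768548284
yel 241 ((430.38671875, 129.57241821289062), (114.93165588378906, 16.935195922851562), 20.149728775024414) 0.007460422195055919
0.6885204239695897
[ 0.80364672 -0.30481088  0.01198362]
[0.69487234 0.19617864 0.05968852]
[0.87596347 0.20215062 0.17726096]
```

```bash
cat >> h.py <<'E'
from scipy.spatial.transform import Rotation as Ro
import json
def plan(wps,claw,start=None):
    """wps: list of (xyz, yaw of tool y in deg, rows). prints calls"""
    o=env.observe(); p=np.array(o['position']);R=np.array(o['tool_rot'])
    T=[];X=[]
    for q,yaw,n in wps:
        a=np.radians(yaw); y=np.array([np.cos(a),np.sin(a),0]); z=np.array([0,0,-1.]); Rt=np.column_stack([np.cross(y,z),y,z])
        rv=Ro.from_matrix(R.T@Rt).as_rotvec(); dp=(np.array(q)-p)/n; Ri=R
        for k in range(n):
            Rn=R@Ro.from_rotvec(rv*(k+1)/n).as_matrix()
            T.append(np.round(np.degrees(rv/n)/5,2)+0.); X.append(np.round(Ri.T@dp/.05,2)+0.); Ri=Rn
        R=Rt;p=np.array(q)
    print(o['time_s'],np.round(o['position'],4),'max',np.abs(T).max(),np.abs(X).max())
    for k in range(0,len(T),12):
        print(json.dumps([t.tolist() for t in T[k:k+12]]).replace(' ',''),'\n ',json.dumps([t.tolist() for t in X[k:k+12]]).replace(' ',''),len(T[k:k+12]),claw)
E
python3 - <<'E'
from h import *
plan([((.40,-.205,.23),-1.5,24)],80)
E
```

```text
0.15 [0.1733 0.5218 0.2309] max 0.61 0.63
[[0.0,0.0,0.61],[0.0,0.0,0.61],[0.0,0.0,0.61],[0.0,0.0,0.61],[0.0,0.0,0.61],[0.0,0.0,0.61],[0.0,0.0,0.61],[0.0,0.0,0.61],[0.0,0.0,0.61],[0.0,0.0,0.61],[0.0,0.0,0.61],[0.0,0.0,0.61]] 
  [[-0.37,-0.52,0.0],[-0.4,-0.49,0.0],[-0.42,-0.47,0.0],[-0.45,-0.45,0.0],[-0.47,-0.43,0.0],[-0.49,-0.4,0.0],[-0.51,-0.37,0.0],[-0.53,-0.35,0.0],[-0.55,-0.32,0.0],[-0.57,-0.29,0.0],[-0.58,-0.26,0.0],[-0.59,-0.23,0.0]] 12 80
[[0.0,0.0,0.61],[0.0,0.0,0.61],[0.0,0.0,0.61],[0.0,0.0,0.61],[0.0,0.0,0.61],[0.0,0.0,0.61],[0.0,0.0,0.61],[0.0,0.0,0.61],[0.0,0.0,0.61],[0.0,0.0,0.61],[0.0,0.0,0.61],[0.0,0.0,0.61]] 
  [[-0.6,-0.19,0.0],[-0.61,-0.16,0.0],[-0.62,-0.13,0.0],[-0.63,-0.09,0.0],[-0.63,-0.06,0.0],[-0.63,-0.03,0.0],[-0.63,0.01,0.0],[-0.63,0.04,0.0],[-0.63,0.07,0.0],[-0.63,0.11,0.0],[-0.62,0.14,0.0],[-0.61,0.17,0.0]] 12 80
```

Call:
arm_command(turn=[[0,0,0.61],[0,0,0.61],[0,0,0.61],[0,0,0.61],[0,0,0.61],[0,0,0.61],[0,0,0.61],[0,0,0.61],[0,0,0.61],[0,0,0.61],[0,0,0.61],[0,0,0.61]], xyz=[[-0.37,-0.52,0],[-0.4,-0.49,0],[-0.42,-0.47,0],[-0.45,-0.45,0],[-0.47,-0.43,0],[-0.49,-0.4,0],[-0.51,-0.37,0],[-0.53,-0.35,0],[-0.55,-0.32,0],[-0.57,-0.29,0],[-0.58,-0.26,0],[-0.59,-0.23,0]], claw=[85,85,85,85,85,85,85,85,85,85,85,85])

```text
time_s: 1.35
position: [0.2858, 0.1568, 0.2313]
tool_rot: [[-0.572, 0.82, 0.0], [0.82, 0.572, -0.0], [-0.0, 0.0, -1.0]]
ft_force: [0.9, 0.6, -0.1]
grip_width: 0.0851
gripper_force: 0.0
```

Call:
arm_command(turn=[[0,0,0.61],[0,0,0.61],[0,0,0.61],[0,0,0.61],[0,0,0.61],[0,0,0.61],[0,0,0.61],[0,0,0.61],[0,0,0.61],[0,0,0.61],[0,0,0.61],[0,0,0.61]], xyz=[[-0.6,-0.19,0],[-0.61,-0.16,0],[-0.62,-0.13,0],[-0.63,-0.09,0],[-0.63,-0.06,0],[-0.63,-0.03,0],[-0.63,0.01,0],[-0.63,0.04,0],[-0.63,0.07,0],[-0.63,0.11,0],[-0.62,0.14,0],[-0.61,0.17,0]], claw=[45,45,45,45,45,45,45,45,45,45,45,45])

```text
time_s: 2.55
position: [0.3988, -0.2059, 0.2311]
tool_rot: [[0.03, 1.0, -0.0], [1.0, -0.03, 0.0], [0.0, -0.0, -1.0]]
ft_force: [0.2, 0.3, 0.9]
grip_width: 0.0447
gripper_force: 0.0
```

Run:
```python
from h import *
st(); snap('wrist','w1')
for u,v in [(0,0),(559,0),(0,419),(559,419)]: print(w('w1',u,v,.09))
```

```text
2.55 [ 0.3988 -0.2059  0.2311] 
 [[ 0.03  1.   -0.  ]
 [ 1.   -0.03  0.  ]
 [ 0.   -0.   -1.  ]] [-42.5  11.6  89.3   0.   79.1 -40.8] [0.2 0.3 0.9] 0.04473895314412612 0.0
[ 0.21499026 -0.06975202  0.09      ]
[ 0.59305032 -0.08314371  0.09      ]
[ 0.11574125 -0.43395269  0.09      ]
[ 0.66599631 -0.45418838  0.09      ]
```

View pics/w1.png

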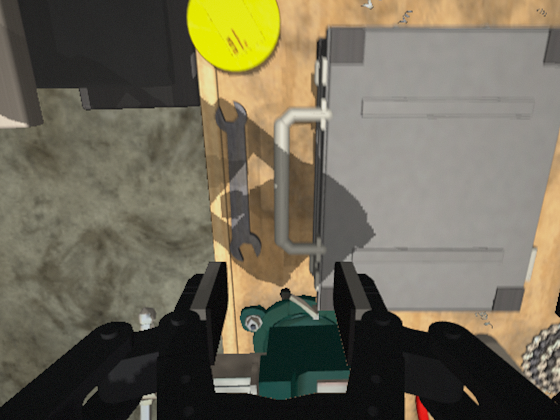

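Wrist picture: bar runs (284,115)–(283,246) at column ~283; lid's front edge from (329,28) to (322,309), lid back-right (560,28)/(521,309); grease tin (234,20), spanner (238,180) in front, vise below the fingers.

Run:
```python
from h import *
for u,v,z in [(283,130,.092),(283,180,.092),(282,230,.092),(329,28,.09),(322,309,.09),(521,309,.09),(560,28,.09)]: print(w('w1',u,v,z))
print(w('w1',283,180),w('w1',430,180))
plan([((.4,-.2,.13),-2,4)],45)
```

```text
[ 0.40336241 -0.16308764  0.092     ]
[ 0.40208951 -0.20138437  0.092     ]
[ 0.39989098 -0.24310584  0.092     ]
[ 0.43746228 -0.09489502  0.09      ]
[ 0.43250146 -0.31994783  0.09      ]
[ 0.60762749 -0.32630723  0.09      ]
[ 0.59716161 -0.10056204  0.09      ]
[ 0.40208947 -0.20143391  0.09180603] [ 0.51713378 -0.20610789  0.08966937]
2.6 [ 0.4002 -0.2098  0.2309] max 0.01 0.5
[[0.0,0.01,0.0],[0.0,0.01,0.0],[0.0,0.01,0.0],[0.0,0.01,0.0]] 
  [[0.05,0.0,0.5],[0.05,0.0,0.5],[0.05,0.0,0.5],[0.05,0.0,0.5]] 4 45
```

Call:
arm_command(turn=[[0,0,0],[0,0,0],[0,0,0],[0,0,0],[0,0,0],[0,0,0],[0,0,0],[0,0,0],[0,0,0],[0,0,0]], xyz=[[0.08,0.03,0.4],[0,0,0.5],[0,0,0.5],[0,0,0.5],[0,0,0.4],[0,0,0.3],[0,0,0.3],[0,0,0.2],[0,0,0.16],[0,0,0]], claw=[28,28,28,28,28,28,28,28,28,28])

```text
time_s: 3.6
position: [0.4001, -0.2004, 0.0677]
tool_rot: [[0.028, 1.0, -0.001], [1.0, -0.028, 0.001], [0.001, -0.001, -1.0]]
ft_force: [-0.1, 1.0, 0.3]
grip_width: 0.0281
gripper_force: 0.0
```

Call:
arm_command(turn=[[0,0,0],[0,0,0],[0,0,0],[0,0,0],[0,0,0],[0,0,0]], xyz=[[0,0,0],[0,0,0],[0,0,0],[0,0,0],[0,0,0],[0,0,0]], claw=[28,5,5,5,5,5], squeeze=40)

```text
time_s: 4.2
position: [0.3993, -0.2007, 0.0689]
tool_rot: [[0.027, 1.0, -0.002], [1.0, -0.027, -0.0], [-0.0, -0.002, -1.0]]
ft_force: [-7.3, -1.2, 5.6]
grip_width: 0.0106
gripper_force: 39.0
```

Run:
```python
from h import *
st()
o=env.observe();R=np.array(o['tool_rot'])
p=np.array(o['position']); th0=np.arcsin(.003/.21)
N=30
dirx=np.array([np.cos(np.radians(1.5)),-np.sin(np.radians(1.5)),0])
f=lambda th:.21*(-np.cos(th)*dirx+np.sin(th)*np.array([0,0,1]))
s=np.linspace(0,1,N+1); ths=th0+(1.78-th0)*(s*s*(3-2*s)*.6+.4*s)
X=[np.round(R.T@(f(ths[k+1])-f(ths[k]))/.05,2)+0. for k in range(N)]
for k in range(0,N,12): print(json.dumps([x.tolist() for x in X[k:k+12]]))
```

```text
4.2 [ 0.3993 -0.2007  0.0689] 
 [[ 0.027  1.    -0.002]
 [ 1.    -0.027 -0.   ]
 [-0.    -0.002 -1.   ]] [-4.190e+01  2.370e+01  1.038e+02 -1.000e-01  5.250e+01 -4.030e+01] [-7.3 -1.2  5.6] 0.01057736927297886 38.96013379096985
[[0.0, 0.0, -0.11], [0.0, 0.01, -0.14], [0.0, 0.02, -0.17], [0.0, 0.03, -0.19], [0.0, 0.04, -0.21], [0.0, 0.05, -0.23], [0.0, 0.07, -0.24], [0.0, 0.09, -0.25], [0.0, 0.11, -0.26], [0.0, 0.14, -0.26], [0.0, 0.16, -0.26], [0.0, 0.18, -0.25]]
[[0.0, 0.2, -0.24], [0.0, 0.22, -0.23], [0.0, 0.24, -0.21], [0.0, 0.26, -0.19], [0.0, 0.27, -0.17], [0.0, 0.28, -0.15], [0.0, 0.28, -0.12], [0.0, 0.28, -0.1], [0.0, 0.28, -0.08], [0.0, 0.27, -0.06], [0.0, 0.26, -0.04], [0.0, 0.25, -0.02]]
[[0.0, 0.23, 0.0], [0.0, 0.21, 0.01], [0.0, 0.19, 0.02], [0.0, 0.17, 0.02], [0.0, 0.14, 0.02], [0.0, 0.11, 0.02]]
```

Call:
arm_command(turn=[[0,0,0],[0,0,0],[0,0,0],[0,0,0],[0,0,0],[0,0,0],[0,0,0],[0,0,0],[0,0,0],[0,0,0],[0,0,0],[0,0,0]], xyz=[[0.0,0.0,-0.11],[0.0,0.01,-0.14],[0.0,0.02,-0.17],[0.0,0.03,-0.19],[0.0,0.04,-0.21],[0.0,0.05,-0.23],[0.0,0.07,-0.24],[0.0,0.09,-0.25],[0.0,0.11,-0.26],[0.0,0.14,-0.26],[0.0,0.16,-0.26],[0.0,0.18,-0.25]], claw=[5,5,5,5,5,5,5,5,5,5,5,5])

```text
time_s: 5.4
position: [0.4429, -0.202, 0.1976]
tool_rot: [[0.028, 1.0, -0.006], [1.0, -0.028, -0.001], [-0.001, -0.006, -1.0]]
ft_force: [-11.5, -3.5, 3.0]
grip_width: 0.0103
gripper_force: 38.9
```

Call:
arm_command(turn=[[0,0,0],[0,0,0],[0,0,0],[0,0,0],[0,0,0],[0,0,0],[0,0,0],[0,0,0],[0,0,0],[0,0,0],[0,0,0],[0,0,0]], xyz=[[0.0,0.2,-0.24],[0.0,0.22,-0.23],[0.0,0.24,-0.21],[0.0,0.26,-0.19],[0.0,0.27,-0.17],[0.0,0.28,-0.15],[0.0,0.28,-0.12],[0.0,0.28,-0.1],[0.0,0.28,-0.08],[0.0,0.27,-0.06],[0.0,0.26,-0.04],[0.0,0.25,-0.02]], claw=[5,5,5,5,5,5,5,5,5,5,5,5])

```text
time_s: 6.6
position: [0.5997, -0.2066, 0.2784]
tool_rot: [[0.028, 1.0, -0.0], [1.0, -0.028, -0.001], [-0.001, -0.0, -1.0]]
ft_force: [-2.6, -1.9, 1.7]
grip_width: 0.0104
gripper_force: 41.1
```

Call:
arm_command(turn=[[0,0,0],[0,0,0],[0,0,0],[0,0,0],[0,0,0],[0,0,0],[0,0,0]], xyz=[[0.0,0.23,0.0],[0.0,0.21,0.01],[0.0,0.19,0.02],[0.0,0.17,0.02],[0.0,0.14,0.02],[0.0,0.11,0.02],[0,0,0]], claw=[5,5,5,5,5,5,5])

```text
time_s: 7.3
position: [0.653, -0.208, 0.2728]
tool_rot: [[0.028, 1.0, 0.001], [1.0, -0.028, -0.001], [-0.001, 0.001, -1.0]]
ft_force: [1.3, -4.6, 1.7]
grip_width: 0.0105
gripper_force: 42.3
```

Call:
arm_command(turn=[[0,0,0],[0,0,0],[0,0,0],[0,0,0],[0,0,0],[0,0,0],[0,0,0]], xyz=[[0,0,0],[0,0,0],[0,0,0],[0,0,-0.3],[0,0,-0.4],[0,0,-0.4],[0,0,-0.2]], claw=[30,30,30,30,30,30,30])

```text
time_s: 8.0
position: [0.6523, -0.2074, 0.3397]
tool_rot: [[0.027, 1.0, 0.002], [1.0, -0.027, -0.001], [-0.001, 0.002, -1.0]]
ft_force: [0.3, -0.4, 1.2]
grip_width: 0.0297
gripper_force: 0.0
```

Run:
```python
from h import *
st()
# above box, away: back to x .55 up high; box (.604,.1215), long axis -6 => closing along 84 deg
plan([((.45,-.15,.36),20,7),((.53,.11,.25),84,14)],85)
```

```text
8.0 [ 0.6523 -0.2074  0.3397] 
 [[ 0.027  1.     0.002]
 [ 1.    -0.027 -0.001]
 [-0.001  0.002 -1.   ]] [-27.5  35.1  34.1   0.  110.6 -26. ] [ 0.3 -0.4  1.2] 0.029657874453582967 0.0
8.0 [ 0.6523 -0.2074  0.3397] max 0.91 0.58
[[0.0,0.0,-0.62],[0.0,0.0,-0.62],[0.0,0.0,-0.62],[0.0,0.0,-0.62],[0.0,0.0,-0.62],[0.0,0.0,-0.62],[0.0,0.0,-0.62],[0.0,0.0,-0.91],[0.0,0.0,-0.91],[0.0,0.0,-0.91],[0.0,0.0,-0.91],[0.0,0.0,-0.91]] 
  [[0.15,-0.58,-0.06],[0.18,-0.57,-0.06],[0.21,-0.56,-0.06],[0.24,-0.55,-0.06],[0.27,-0.54,-0.06],[0.3,-0.52,-0.06],[0.33,-0.51,-0.06],[0.31,0.23,0.16],[0.29,0.26,0.16],[0.27,0.28,0.16],[0.25,0.3,0.16],[0.22,0.32,0.16]] 12 85
[[0.0,0.0,-0.91],[0.0,0.0,-0.91],[0.0,0.0,-0.91],[0.0,0.0,-0.91],[0.0,0.0,-0.91],[0.0,0.0,-0.91],[0.0,0.0,-0.91],[0.0,0.0,-0.91],[0.0,0.0,-0.91]] 
  [[0.19,0.34,0.16],[0.17,0.35,0.16],[0.14,0.36,0.16],[0.11,0.37,0.16],[0.08,0.38,0.16],[0.05,0.39,0.16],[0.02,0.39,0.16],[-0.01,0.39,0.16],[-0.04,0.39,0.16]] 9 85
```

Call:
arm_command(turn=[[0.0,0.0,-0.62],[0.0,0.0,-0.62],[0.0,0.0,-0.62],[0.0,0.0,-0.62],[0.0,0.0,-0.62],[0.0,0.0,-0.62],[0.0,0.0,-0.62],[0.0,0.0,-0.91],[0.0,0.0,-0.91],[0.0,0.0,-0.91],[0.0,0.0,-0.91],[0.0,0.0,-0.91]], xyz=[[0.15,-0.58,-0.06],[0.18,-0.57,-0.06],[0.21,-0.56,-0.06],[0.24,-0.55,-0.06],[0.27,-0.54,-0.06],[0.3,-0.52,-0.06],[0.33,-0.51,-0.06],[0.31,0.23,0.16],[0.29,0.26,0.16],[0.27,0.28,0.16],[0.25,0.3,0.16],[0.22,0.32,0.16]], claw=[30,30,30,30,30,30,85,85,85,85,85,85])

```text
time_s: 9.2
position: [0.478, -0.0558, 0.3182]
tool_rot: [[-0.683, 0.731, -0.0], [0.731, 0.683, 0.0], [0.001, -0.0, -1.0]]
ft_force: [-0.3, 0.6, 0.4]
grip_width: 0.0849
gripper_force: 0.0
```

Call:
arm_command(turn=[[0.0,0.0,-0.91],[0.0,0.0,-0.91],[0.0,0.0,-0.91],[0.0,0.0,-0.91],[0.0,0.0,-0.91],[0.0,0.0,-0.91],[0.0,0.0,-0.91],[0.0,0.0,-0.91],[0.0,0.0,-0.91],[0,0,0]], xyz=[[0.19,0.34,0.16],[0.17,0.35,0.16],[0.14,0.36,0.16],[0.11,0.37,0.16],[0.08,0.38,0.16],[0.05,0.39,0.16],[0.02,0.39,0.16],[-0.01,0.39,0.16],[-0.04,0.39,0.16],[0,0,0]], claw=[85,85,85,85,85,85,85,85,85,85])

```text
time_s: 10.2
position: [0.5288, 0.1125, 0.2453]
tool_rot: [[-0.995, 0.104, -0.003], [0.104, 0.995, 0.001], [0.003, 0.0, -1.0]]
ft_force: [0.4, 0.6, 0.4]
grip_width: 0.0853
gripper_force: 0.0
```

Run:
```python
from h import *
st();p,d=snap('wrist','w2');q,_=snap('side','s1')
cv2.imwrite('pics/m1.png',np.hstack([p[:, :],q])[:, :1120]); 
m=cv2.resize(np.hstack([p,q]),(800,300)); cv2.imwrite('pics/m1.png',m)
```

```text
10.2 [0.5288 0.1125 0.2453] 
 [[-0.995  0.104 -0.003]
 [ 0.104  0.995  0.001]
 [ 0.003  0.    -1.   ]] [ -0.6  20.4  74.2   0.   85.6 -84.6] [0.4 0.6 0.4] 0.08525575347428589 0.0
```

View pics/m1.png

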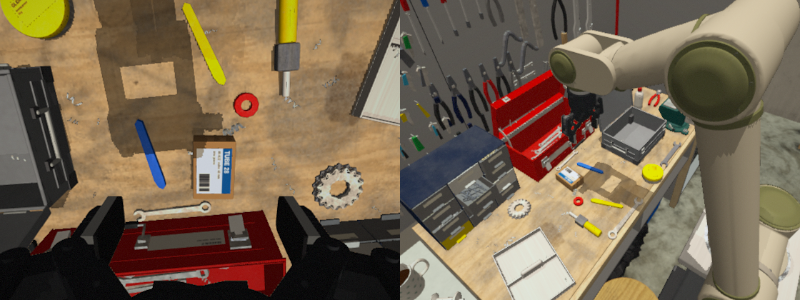

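Wrist half: box at about (213,168) px of the half-scale picture, blue lever (150,153), yellow lever (204,42), chain tool (287,45); side half: lid stands open, case empty, only one box. I'll fit poses from depth.

```bash
cat >> h.py <<'E'
def cloud(f):
    i=np.load(f'pics/{f}_i.npz');d=np.load(f'pics/{f}.npy');R=cv2.Rodrigues(i['r'])[0]
    v,u=np.mgrid[0:420,0:560];P=np.linalg.inv(i['K'])@np.stack([u.ravel(),v.ravel(),np.ones(u.size)])*d.ravel()
    return (R.T@(P-i['t'].reshape(3,1))).T, d
def rect(f,n,c,r,z0,z1):
    P,d=cloud(f); m=(np.hypot(P[:,0]-c[0],P[:,1]-c[1])<r)&(P[:,2]>z0)&(P[:,2]<z1)&(d.ravel()>0)
    M=m.reshape(d.shape).astype('uint8');k,l,s,_=cv2.connectedComponentsWithStats(M)
    if k<2: print(n,'none');return
    q=P[(l==1+np.argmax(s[1:,4])).ravel()];(x,y),(a,b),g=cv2.minAreaRect((q[:,:2]*1000).astype('float32'))
    if a<b: a,b,g=b,a,g+90
    print(n,len(q),'c',round(x,1),round(y,1),'size',round(a,1),round(b,1),'long axis deg',round((g+90)%180-90,1),'z',q[:,2].mean().round(4))
E
python3 - <<'E'
from h import *
rect('w2','box',(.604,.1215),.09,.03,.045)
rect('w2','blue',(.58,.03),.08,.004,.014)
rect('w2','yel',(.432,.128),.08,.004,.014)
rect('w2','chain',(.448,.235),.08,.004,.03)
E
```

```text
box 4748 c 602.4 123.2 size 90.1 60.6 long axis deg -6.5 z 0.0355
blue 1316 c 578.9 29.6 size 116.0 15.7 long axis deg 10.6 z 0.0085
yel 1810 c 431.8 128.1 size 115.8 15.6 long axis deg 20.8 z 0.0083
chain 3364 c 454.8 236.4 size 133.1 30.6 long axis deg -2.9 z 0.0189
```

Run:
```python
from h import *
plan([((.598,.1237,.09),83.5,6),((.598,.1237,.010),83.5,5)],85)
```

```text
10.3 [0.529  0.1107 0.2466] max 0.01 0.52
[[0.0,0.0,0.01],[0.0,0.0,0.01],[0.0,0.0,0.01],[0.0,0.0,0.01],[0.0,0.0,0.01],[0.0,0.0,0.01],[0.0,0.0,0.0],[0.0,0.0,0.0],[0.0,0.0,0.0],[0.0,0.0,0.0],[0.0,0.0,0.0]] 
  [[-0.22,0.07,0.52],[-0.22,0.07,0.52],[-0.22,0.07,0.52],[-0.22,0.07,0.52],[-0.22,0.07,0.52],[-0.22,0.07,0.52],[0.0,0.0,0.32],[0.0,0.0,0.32],[0.0,0.0,0.32],[0.0,0.0,0.32],[0.0,0.0,0.32]] 11 85
```

Call:
arm_command(turn=[[0,0,0],[0,0,0],[0,0,0],[0,0,0],[0,0,0],[0,0,0],[0,0,0],[0,0,0],[0,0,0],[0,0,0],[0,0,0],[0,0,0]], xyz=[[-0.22,0.07,0.52],[-0.22,0.07,0.52],[-0.22,0.07,0.52],[-0.22,0.07,0.52],[-0.22,0.07,0.52],[-0.22,0.07,0.52],[0,0,0.32],[0,0,0.32],[0,0,0.32],[0,0,0.32],[0,0,0.32],[0,0,0]], claw=[85,85,85,85,85,85,85,85,85,85,85,85])

```text
time_s: 11.5
position: [0.5962, 0.1235, 0.0095]
tool_rot: [[-0.994, 0.11, -0.003], [0.11, 0.994, -0.0], [0.003, -0.0, -1.0]]
ft_force: [-0.3, -0.1, -0.3]
grip_width: 0.0851
gripper_force: 0.0
```

Call:
arm_command(turn=[[0,0,0],[0,0,0],[0,0,0],[0,0,0],[0,0,0],[0,0,0]], xyz=[[0,0,0],[0,0,0],[0,0,0],[0,0,0],[0,0,0],[0,0,0]], claw=[55,55,55,55,55,55], squeeze=35)

```text
time_s: 12.1
position: [0.5978, 0.1242, 0.0122]
tool_rot: [[-0.994, 0.108, 0.002], [0.108, 0.994, -0.0], [-0.002, -0.0, -1.0]]
ft_force: [-0.5, -0.8, 6.9]
grip_width: 0.0593
gripper_force: 39.7
```

Run:
```python
from h import *
st()
plan([((.57,.11,.20),85,6),((.5205,-.209,.20),88.5,11),((.5205,-.209,.025),88.5,9)],55)
```

```text
12.1 [0.5978 0.1242 0.0122] 
 [[-0.994  0.108  0.002]
 [ 0.108  0.994 -0.   ]
 [-0.002 -0.    -1.   ]] [  0.7  40.6  80.1  -0.   59.1 -83.1] [-0.5 -0.8  6.9] 0.05925006797610165 39.69612658023834
12.1 [0.5978 0.1242 0.0122] max 0.06 0.63
[[0.0,0.0,-0.04],[0.0,0.0,-0.04],[0.0,0.0,-0.04],[0.0,0.0,-0.04],[0.0,0.0,-0.04],[0.0,0.0,-0.04],[0.0,0.0,-0.06],[0.0,0.0,-0.06],[0.0,0.0,-0.06],[0.0,0.0,-0.06],[0.0,0.0,-0.06],[0.0,0.0,-0.06]] 
  [[0.09,-0.06,-0.63],[0.09,-0.06,-0.63],[0.09,-0.06,-0.63],[0.09,-0.06,-0.63],[0.09,-0.06,-0.63],[0.09,-0.06,-0.63],[0.04,-0.59,0.0],[0.04,-0.59,0.0],[0.05,-0.59,0.0],[0.05,-0.58,0.0],[0.05,-0.58,0.0],[0.06,-0.58,0.0]] 12 55
[[0.0,0.0,-0.06],[0.0,0.0,-0.06],[0.0,0.0,-0.06],[0.0,0.0,-0.06],[0.0,0.0,-0.06],[0.0,0.0,0.0],[0.0,0.0,0.0],[0.0,0.0,0.0],[0.0,0.0,0.0],[0.0,0.0,0.0],[0.0,0.0,0.0],[0.0,0.0,0.0]] 
  [[0.06,-0.58,0.0],[0.06,-0.58,0.0],[0.07,-0.58,0.0],[0.07,-0.58,0.0],[0.07,-0.58,0.0],[0.0,0.0,0.39],[0.0,0.0,0.39],[0.0,0.0,0.39],[0.0,0.0,0.39],[0.0,0.0,0.39],[0.0,0.0,0.39],[0.0,0.0,0.39]] 12 55
[[0.0,0.0,0.0],[0.0,0.0,0.0]] 
  [[0.0,0.0,0.39],[0.0,0.0,0.39]] 2 55
```

Call:
arm_command(turn=[[0.0,0.0,-0.04],[0.0,0.0,-0.04],[0.0,0.0,-0.04],[0.0,0.0,-0.04],[0.0,0.0,-0.04],[0.0,0.0,-0.04],[0.0,0.0,-0.06],[0.0,0.0,-0.06],[0.0,0.0,-0.06],[0.0,0.0,-0.06],[0.0,0.0,-0.06],[0.0,0.0,-0.06]], xyz=[[0.09,-0.06,-0.63],[0.09,-0.06,-0.63],[0.09,-0.06,-0.63],[0.09,-0.06,-0.63],[0.09,-0.06,-0.63],[0.09,-0.06,-0.63],[0.04,-0.59,0.0],[0.04,-0.59,0.0],[0.05,-0.59,0.0],[0.05,-0.58,0.0],[0.05,-0.58,0.0],[0.06,-0.58,0.0]], claw=[55,55,55,55,55,55,55,55,55,55,55,55])

```text
time_s: 13.3
position: [0.5405, -0.0656, 0.1999]
tool_rot: [[-0.998, 0.055, -0.0], [0.055, 0.998, 0.0], [0.0, 0.0, -1.0]]
ft_force: [0.0, -0.6, -3.1]
grip_width: 0.0591
gripper_force: 39.4
```

Call:
arm_command(turn=[[0.0,0.0,-0.06],[0.0,0.0,-0.06],[0.0,0.0,-0.06],[0.0,0.0,-0.06],[0.0,0.0,-0.06],[0.0,0.0,0.0],[0.0,0.0,0.0],[0.0,0.0,0.0],[0.0,0.0,0.0],[0.0,0.0,0.0],[0.0,0.0,0.0]], xyz=[[0.06,-0.58,0.0],[0.06,-0.58,0.0],[0.07,-0.58,0.0],[0.07,-0.58,0.0],[0.07,-0.58,0.0],[0,0,0],[0,0,0.3],[0,0,0.4],[0,0,0.5],[0,0,0.5],[0,0,0]], claw=[55,55,55,55,55,55,55,55,55,55,55])

```text
time_s: 14.4
position: [0.5166, -0.2072, 0.1122]
tool_rot: [[-1.0, 0.029, -0.005], [0.029, 1.0, 0.004], [0.005, 0.004, -1.0]]
ft_force: [-0.9, -0.2, -1.2]
grip_width: 0.0586
gripper_force: 39.3
```

Run:
```python
from h import *
st()
snap('wrist','w3'); snap('top','t3')
P,d=cloud('t3')
# case rim points
m=(np.abs(P[:,0]-.52)<.13)&(np.abs(P[:,1]+.209)<.14)&(np.abs(P[:,2]-.084)<.006)&(d.ravel()>0)
q=P[m]; print(len(q),cv2.minAreaRect((q[:,:2]*1000).astype('float32')))
p=cv2.imread('pics/w3.png');t=cv2.imread('pics/t3.png')
cv2.imwrite('pics/m2.png',np.hstack([cv2.resize(p,(500,375)),cv2.resize(t[200:320,270:366],(300,375))]))
```

```text
14.4 [ 0.5166 -0.2072  0.1122] 
 [[-1.     0.029 -0.005]
 [ 0.029  1.     0.004]
 [ 0.005  0.004 -1.   ]] [ -34.    29.1   83.4    0.    67.8 -122.4] [-0.9 -0.2 -1.2] 0.058594041014377214 39.30206537246704
225 ((514.7963256835938, -202.40652465820312), (257.898193359375, 149.07533264160156), 74.52301788330078)
```

View pics/m2.png

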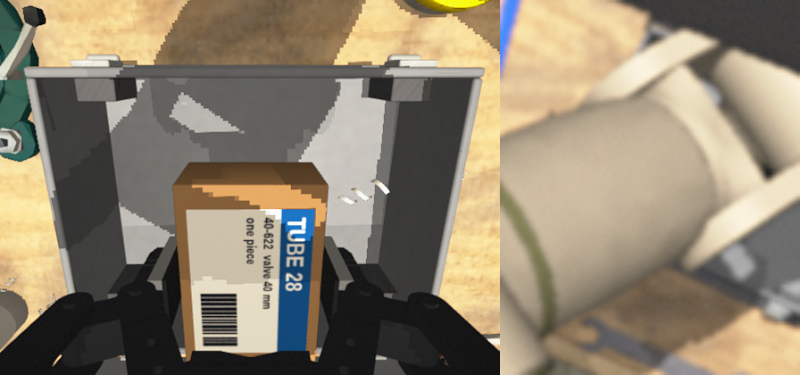

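Wrist view: box held square over the case's middle; front rim corners at about (28,70) and (484,70) in the 500-px-wide half (31,78 and 542,78 full size). Lowering is safe.

Run:
```python
from h import *
a,b=w('w3',31,76,.084),w('w3',542,76,.084);print(a,b,(a+b)/2,np.degrees(np.arctan2((b-a)[1],(b-a)[0])),np.linalg.norm(b-a))
a,b=w('w3',43,200,.084),w('w3',527,200,.084);print(a,b,(a+b)/2)
st(); plan([((.519,-.209,.016),88.5,6)],55)
```

```text
[ 0.43099066 -0.31384154  0.084     ] [ 0.43767415 -0.09057346  0.084     ] [ 0.43433241 -0.2022075   0.084     ] 88.2853739016277 0.22336809009012373
[ 0.48746504 -0.32140686  0.084     ] [ 0.49455926 -0.08724622  0.084     ] [ 0.49101215 -0.20432654  0.084     ]
14.5 [ 0.5183 -0.2085  0.1155] 
 [[-1.     0.029  0.   ]
 [ 0.029  1.     0.   ]
 [-0.     0.    -1.   ]] [ -34.1   28.9   83.2    0.    67.9 -122.4] [-0.3 -1.1 -1.1] 0.05923039262943367 39.31653141975403
14.5 [ 0.5183 -0.2085  0.1155] max 0.01 0.33
[[0.0,0.0,-0.01],[0.0,0.0,-0.01],[0.0,0.0,-0.01],[0.0,0.0,-0.01],[0.0,0.0,-0.01],[0.0,0.0,-0.01]] 
  [[0.0,0.0,0.33],[0.0,0.0,0.33],[0.0,0.0,0.33],[0.0,0.0,0.33],[0.0,0.0,0.33],[0.0,0.0,0.33]] 6 55
```

Call:
arm_command(turn=[[0,0,0],[0,0,0],[0,0,0],[0,0,0],[0,0,0],[0,0,0],[0,0,0],[0,0,0]], xyz=[[0,0,0.4],[0,0,0.4],[0,0,0.4],[0,0,0.35],[0,0,0.25],[0,0,0.15],[0,0,0.04],[0,0,0]], claw=[55,55,55,55,55,55,55,55])

```text
time_s: 15.3
position: [0.5186, -0.209, 0.0163]
tool_rot: [[-1.0, 0.029, 0.001], [0.029, 1.0, -0.001], [-0.001, -0.001, -1.0]]
ft_force: [0.3, -1.0, -1.4]
grip_width: 0.0594
gripper_force: 39.4
```

Call:
arm_command(turn=[[0,0,0],[0,0,0],[0,0,0],[0,0,0],[0,0,0],[0,0,0],[0,0,0],[0,0,0],[0,0,0],[0,0,0],[0,0,0],[0,0,0]], xyz=[[0,0,0],[0,0,0],[0,0,0],[0,0,0],[0,0,-0.2],[0,0,-0.5],[0,0,-0.7],[0,0,-0.8],[0,0,-0.8],[0,0,-0.8],[0,0,0],[0,0,0]], claw=[75,75,75,75,75,75,75,75,75,75,75,75])

```text
time_s: 16.5
position: [0.518, -0.2087, 0.2064]
tool_rot: [[-1.0, 0.029, 0.002], [0.029, 1.0, -0.001], [-0.002, -0.001, -1.0]]
ft_force: [0.7, 0.4, -1.2]
grip_width: 0.0749
gripper_force: 0.0
```

Run:
```python
from h import *
st(); p,d=snap('wrist','w4')
rect('w4','box in case',(.52,-.207),.1,.033,.044)
cv2.imwrite('pics/w4.png',p)
plan([((.46,.05,.30),60,8),((.455,.38,.28),-16,16)],85)
```

```text
16.5 [ 0.518  -0.2087  0.2064] 
 [[-1.     0.029  0.002]
 [ 0.029  1.    -0.001]
 [-0.002 -0.001 -1.   ]] [ -34.1   23.7   75.6   -0.    80.6 -122.4] [ 0.7  0.4 -1.2] 0.07489098462387653 0.0
box in case 6993 c 522.6 -208.2 size 90.5 60.1 long axis deg -1.7 z 0.0374
16.55 [ 0.5177 -0.2085  0.2051] max 0.95 0.64
[[0.0,0.0,0.71],[0.0,0.0,0.71],[0.0,0.0,0.71],[0.0,0.0,0.71],[0.0,0.0,0.71],[0.0,0.0,0.71],[0.0,0.0,0.71],[0.0,0.0,0.71],[0.0,0.0,0.95],[0.0,0.0,0.95],[0.0,0.0,0.95],[0.0,0.0,0.95]] 
  [[0.16,0.64,-0.24],[0.2,0.63,-0.24],[0.24,0.62,-0.24],[0.28,0.6,-0.24],[0.32,0.58,-0.24],[0.35,0.56,-0.24],[0.38,0.54,-0.24],[0.42,0.51,-0.24],[0.21,0.35,0.02],[0.24,0.34,0.02],[0.27,0.31,0.02],[0.29,0.29,0.02]] 12 85
[[0.0,0.0,0.95],[0.0,0.0,0.95],[0.0,0.0,0.95],[0.0,0.0,0.95],[0.0,0.0,0.95],[0.0,0.0,0.95],[0.0,0.0,0.95],[0.0,0.0,0.95],[0.0,0.0,0.95],[0.0,0.0,0.95],[0.0,0.0,0.95],[0.0,0.0,0.95]] 
  [[0.32,0.27,0.02],[0.34,0.24,0.02],[0.35,0.21,0.02],[0.37,0.18,0.02],[0.38,0.15,0.02],[0.4,0.12,0.02],[0.4,0.08,0.02],[0.41,0.05,0.02],[0.41,0.02,0.02],[0.41,-0.02,0.02],[0.41,-0.05,0.02],[0.4,-0.09,0.02]] 12 85
```

View pics/w4.png

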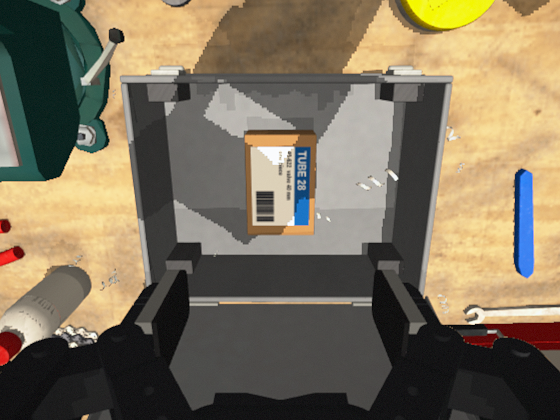

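Wrist view: box flat in the middle of the case (281,182); case front rim corners (122,76),(452,76), blue lever at (524,223) unmoved.

Call:
arm_command(turn=[[0.0,0.0,0.71],[0.0,0.0,0.71],[0.0,0.0,0.71],[0.0,0.0,0.71],[0.0,0.0,0.71],[0.0,0.0,0.71],[0.0,0.0,0.71],[0.0,0.0,0.71],[0.0,0.0,0.95],[0.0,0.0,0.95],[0.0,0.0,0.95],[0.0,0.0,0.95]], xyz=[[0.16,0.64,-0.24],[0.2,0.63,-0.24],[0.24,0.62,-0.24],[0.28,0.6,-0.24],[0.32,0.58,-0.24],[0.35,0.56,-0.24],[0.38,0.54,-0.24],[0.42,0.51,-0.24],[0.21,0.35,0.02],[0.24,0.34,0.02],[0.27,0.31,0.02],[0.29,0.29,0.02]], claw=[75,75,75,75,75,75,75,75,75,75,75,75])

```text
time_s: 17.75
position: [0.4588, 0.1326, 0.296]
tool_rot: [[-0.652, 0.758, -0.003], [0.758, 0.652, -0.0], [0.002, -0.002, -1.0]]
ft_force: [0.9, 0.0, 0.0]
grip_width: 0.075
gripper_force: 0.0
```

Call:
arm_command(turn=[[0.0,0.0,0.95],[0.0,0.0,0.95],[0.0,0.0,0.95],[0.0,0.0,0.95],[0.0,0.0,0.95],[0.0,0.0,0.95],[0.0,0.0,0.95],[0.0,0.0,0.95],[0.0,0.0,0.95],[0.0,0.0,0.95],[0.0,0.0,0.95],[0.0,0.0,0.95]], xyz=[[0.32,0.27,0.02],[0.34,0.24,0.02],[0.35,0.21,0.02],[0.37,0.18,0.02],[0.38,0.15,0.02],[0.4,0.12,0.02],[0.4,0.08,0.02],[0.41,0.05,0.02],[0.41,0.02,0.02],[0.41,-0.02,0.02],[0.41,-0.05,0.02],[0.4,-0.09,0.02]], claw=[50,50,50,50,50,50,50,50,50,50,50,50])

```text
time_s: 18.95
position: [0.4559, 0.3797, 0.2836]
tool_rot: [[0.28, 0.96, -0.003], [0.96, -0.28, -0.002], [-0.002, -0.002, -1.0]]
ft_force: [-0.6, -0.2, 0.1]
grip_width: 0.0499
gripper_force: 0.0
```

Call:
arm_command(turn=[[0,0,0],[0,0,0]], xyz=[[0,0,0],[0,0,0]], claw=[40,40])

```text
time_s: 19.15
position: [0.456, 0.3788, 0.284]
tool_rot: [[0.275, 0.961, -0.002], [0.961, -0.275, -0.001], [-0.002, -0.002, -1.0]]
ft_force: [0.2, -0.2, 0.2]
grip_width: 0.04
gripper_force: 0.0
```

Run:
```python
from h import *
st(); p,d=snap('wrist','w5')
c=[w('w4',*q,.084) for q in [(122,75),(452,76)]];print(np.round(c,4),np.mean(c,0),np.linalg.norm(c[1]-c[0]))
P,d=cloud('w4');m=(np.abs(P[:,2]-.084)<.004)&(np.abs(P[:,0]-.51)<.12)&(np.abs(P[:,1]+.209)<.13)
print('rim',m.sum(),cv2.minAreaRect((P[m][:,:2]*1000).astype('float32')))
rect('w5','tray',(.473,.435),.16,.012,.026); rect('w5','grip',(.473,.435),.05,.027,.045)
rect('w5','trayall',(.473,.435),.16,.0015,.04)
P,d=cloud('w5')
```

```text
19.15 [0.456  0.3788 0.284 ] 
 [[ 0.275  0.961 -0.002]
 [ 0.961 -0.275 -0.001]
 [-0.002 -0.002 -1.   ]] [28.3 24.7 61.1 -0.  94.4 44.3] [ 0.2 -0.2  0.2] 0.04002894962772369 0.0
[[ 0.4288 -0.3111  0.084 ]
 [ 0.4361 -0.091   0.084 ]] [ 0.43248321 -0.2010805   0.084     ] 0.220259452978254
rim 7487 ((521.8992919921875, -203.18524169921875), (228.34327697753906, 178.39500427246094), 88.2655029296875)
tray 3779 c 473.6 440.9 size 208.7 158.6 long axis deg -17.9 z 0.0197
grip 707 c 473.8 441.5 size 63.3 11.9 long axis deg 72.1 z 0.0314
trayall 29552 c 475.8 440.4 size 222.4 168.1 long axis deg -16.9 z 0.0059
```

View pics/w5.png

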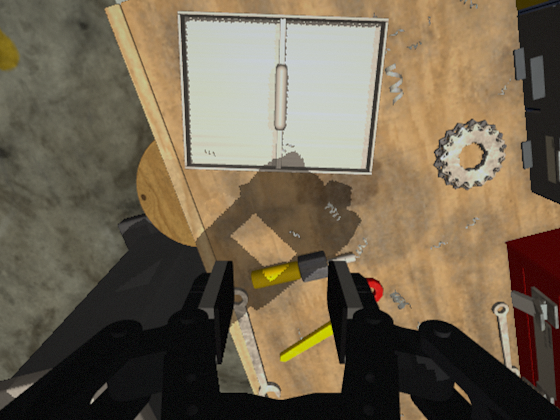

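Tray at (280,93) in the wrist view, empty, grip bar (281,97) free; chain tool (300,270), levers as before.

Run:
```python
from h import *
plan([((.4737,.4412,.08),-17.9,8),((.4737,.4412,.010),-17.9,4)],30)
```

```text
19.2 [0.4562 0.3784 0.2845] max 0.05 0.51
[[0.0,0.0,0.05],[0.0,0.0,0.05],[0.0,0.0,0.05],[0.0,0.0,0.05],[0.0,0.0,0.05],[0.0,0.0,0.05],[0.0,0.0,0.05],[0.0,0.0,0.05],[0.0,0.0,0.0],[0.0,0.0,0.0],[0.0,0.0,0.0],[0.0,0.0,0.0]] 
  [[0.16,0.0,0.51],[0.16,0.0,0.51],[0.16,0.0,0.51],[0.16,0.0,0.51],[0.16,0.0,0.51],[0.16,0.0,0.51],[0.16,-0.01,0.51],[0.16,-0.01,0.51],[0.0,0.0,0.35],[0.0,0.0,0.35],[0.0,0.0,0.35],[0.0,0.0,0.35]] 12 30
```

Call:
arm_command(turn=[[0.0,0.0,0.05],[0.0,0.0,0.05],[0.0,0.0,0.05],[0.0,0.0,0.05],[0.0,0.0,0.05],[0.0,0.0,0.05],[0.0,0.0,0.05],[0.0,0.0,0.05],[0.0,0.0,0.0],[0.0,0.0,0.0],[0.0,0.0,0.0],[0.0,0.0,0.0]], xyz=[[0.16,0.0,0.51],[0.16,0.0,0.51],[0.16,0.0,0.51],[0.16,0.0,0.51],[0.16,0.0,0.51],[0.16,0.0,0.51],[0.16,-0.01,0.51],[0.16,-0.01,0.51],[0.0,0.0,0.3],[0.0,0.0,0.3],[0.0,0.0,0.2],[0.0,0.0,0.0]], claw=[36,36,36,36,36,36,36,36,36,36,36,36])

```text
time_s: 20.4
position: [0.4737, 0.4395, 0.0401]
tool_rot: [[0.311, 0.951, -0.002], [0.951, -0.311, -0.002], [-0.002, -0.002, -1.0]]
ft_force: [0.3, -0.9, -0.0]
grip_width: 0.0364
gripper_force: 0.0
```

Run:
```python
from h import *
st(); plan([((.4737,.4412,.011),-17.9,4)],30)
```

```text
20.4 [0.4737 0.4395 0.0401] 
 [[ 0.311  0.951 -0.002]
 [ 0.951 -0.311 -0.002]
 [-0.002 -0.002 -1.   ]] [32.4 41.5 72.1 -0.  66.6 50.5] [ 0.3 -0.9 -0. ] 0.03640373498752803 0.0
20.4 [0.4737 0.4395 0.0401] max 0.01 0.15
[[0.0,0.01,-0.01],[0.0,0.01,-0.01],[0.0,0.01,-0.01],[0.0,0.01,-0.01]] 
  [[0.01,0.0,0.15],[0.01,0.0,0.15],[0.01,0.0,0.15],[0.01,0.0,0.15]] 4 30
```

Call:
arm_command(turn=[[0,0,-0.01],[0,0,-0.01],[0,0,-0.01],[0,0,-0.01],[0,0,0],[0,0,0],[0,0,0],[0,0,0],[0,0,0],[0,0,0]], xyz=[[0.01,0.0,0.15],[0.01,0.0,0.15],[0.01,0.0,0.15],[0.01,0.0,0.13],[0,0,0],[0,0,0],[0,0,0],[0,0,0],[0,0,0],[0,0,0]], claw=[36,36,36,36,36,5,5,5,5,5], squeeze=80)

```text
time_s: 21.4
position: [0.4748, 0.4426, 0.0129]
tool_rot: [[0.307, 0.952, 0.001], [0.952, -0.307, 0.001], [0.001, 0.001, -1.0]]
ft_force: [0.4, -0.8, 4.2]
grip_width: 0.0103
gripper_force: 80.3
```

Call:
arm_command(turn=[[0,0,0],[0,0,0],[0,0,0],[0,0,0],[0,0,0],[0,0,0],[0,0,0],[0,0,0],[0,0,0]], xyz=[[0,0,-0.2],[0,0,-0.4],[0,0,-0.6],[0,0,-0.7],[0,0,-0.7],[0,0,-0.7],[0,0,-0.5],[0,0,-0.3],[0,0,0]], claw=[5,5,5,5,5,5,5,5,5])

```text
time_s: 22.3
position: [0.4749, 0.4427, 0.2197]
tool_rot: [[0.307, 0.952, 0.003], [0.952, -0.307, 0.002], [0.003, 0.002, -1.0]]
ft_force: [-0.0, -0.5, -3.1]
grip_width: 0.0101
gripper_force: 79.7
```

Run:
```python
from h import *
st(); plan([((.45,.1,.22),-53,15),((.522,-.204,.22),-91.7,15)],5)
```

```text
22.3 [0.4749 0.4427 0.2197] 
 [[ 0.307  0.952  0.003]
 [ 0.952 -0.307  0.002]
 [ 0.003  0.002 -1.   ]] [32.6 32.4 58.2 -0.  89.2 50.4] [-0.  -0.5 -3.1] 0.010109636736758895 79.67201828956604
22.3 [0.4749 0.4427 0.2197] max 0.52 0.45
[[0.0,0.0,0.47],[0.0,0.0,0.47],[0.0,0.0,0.47],[0.0,0.0,0.47],[0.0,0.0,0.47],[0.0,0.0,0.47],[0.0,0.0,0.47],[0.0,0.0,0.47],[0.0,0.0,0.47],[0.0,0.0,0.47],[0.0,0.0,0.47],[0.0,0.0,0.47]] 
  [[-0.45,0.11,0.0],[-0.44,0.13,0.0],[-0.43,0.14,0.0],[-0.43,0.16,0.0],[-0.42,0.18,0.0],[-0.41,0.2,0.0],[-0.41,0.21,0.0],[-0.4,0.23,0.0],[-0.39,0.25,0.0],[-0.38,0.26,0.0],[-0.37,0.28,0.0],[-0.35,0.29,0.0]] 12 5
[[0.0,0.0,0.47],[0.0,0.0,0.47],[0.0,0.0,0.47],[0.0,0.0,0.52],[0.0,0.0,0.52],[0.0,0.0,0.52],[0.0,0.0,0.52],[0.0,0.0,0.52],[0.0,0.0,0.52],[0.0,0.0,0.52],[0.0,0.0,0.52],[0.0,0.0,0.52]] 
  [[-0.34,0.31,0.0],[-0.33,0.32,0.0],[-0.32,0.33,0.0],[-0.17,0.38,0.0],[-0.15,0.39,0.0],[-0.13,0.39,0.0],[-0.11,0.4,0.0],[-0.1,0.41,0.0],[-0.08,0.41,0.0],[-0.06,0.41,0.0],[-0.04,0.41,0.0],[-0.02,0.42,0.0]] 12 5
[[0.0,0.0,0.52],[0.0,0.0,0.52],[0.0,0.0,0.52],[0.0,0.0,0.52],[0.0,0.0,0.52],[0.0,0.0,0.52]] 
  [[0.0,0.42,0.0],[0.02,0.42,0.0],[0.03,0.42,0.0],[0.05,0.41,0.0],[0.07,0.41,0.0],[0.09,0.41,0.0]] 6 5
```

Call:
arm_command(turn=[[0.0,0.0,0.47],[0.0,0.0,0.47],[0.0,0.0,0.47],[0.0,0.0,0.47],[0.0,0.0,0.47],[0.0,0.0,0.47],[0.0,0.0,0.47],[0.0,0.0,0.47],[0.0,0.0,0.47],[0.0,0.0,0.47],[0.0,0.0,0.47],[0.0,0.0,0.47]], xyz=[[-0.45,0.11,0.0],[-0.44,0.13,0.0],[-0.43,0.14,0.0],[-0.43,0.16,0.0],[-0.42,0.18,0.0],[-0.41,0.2,0.0],[-0.41,0.21,0.0],[-0.4,0.23,0.0],[-0.39,0.25,0.0],[-0.38,0.26,0.0],[-0.37,0.28,0.0],[-0.35,0.29,0.0]], claw=[5,5,5,5,5,5,5,5,5,5,5,5])

```text
time_s: 23.5
position: [0.4533, 0.1667, 0.2162]
tool_rot: [[0.721, 0.692, -0.002], [0.692, -0.721, -0.0], [-0.002, -0.001, -1.0]]
ft_force: [-0.2, 1.0, -3.6]
grip_width: 0.0102
gripper_force: 79.5
```

Call:
arm_command(turn=[[0.0,0.0,0.47],[0.0,0.0,0.47],[0.0,0.0,0.47],[0.0,0.0,0.52],[0.0,0.0,0.52],[0.0,0.0,0.52],[0.0,0.0,0.52],[0.0,0.0,0.52],[0.0,0.0,0.52],[0.0,0.0,0.52],[0.0,0.0,0.52],[0.0,0.0,0.52]], xyz=[[-0.34,0.31,0.0],[-0.33,0.32,0.0],[-0.32,0.33,0.0],[-0.17,0.38,0.0],[-0.15,0.39,0.0],[-0.13,0.39,0.0],[-0.11,0.4,0.0],[-0.1,0.41,0.0],[-0.08,0.41,0.0],[-0.06,0.41,0.0],[-0.04,0.41,0.0],[-0.02,0.42,0.0]], claw=[5,5,5,5,5,5,5,5,5,5,5,5])

```text
time_s: 24.7
position: [0.4909, -0.0841, 0.2162]
tool_rot: [[0.973, 0.231, -0.002], [0.231, -0.973, 0.001], [-0.002, -0.002, -1.0]]
ft_force: [-0.7, -0.3, -3.7]
grip_width: 0.0101
gripper_force: 79.5
```

Call:
arm_command(turn=[[0.0,0.0,0.52],[0.0,0.0,0.52],[0.0,0.0,0.52],[0.0,0.0,0.52],[0.0,0.0,0.52],[0.0,0.0,0.52],[0,0,0],[0,0,0],[0,0,0]], xyz=[[0.0,0.42,0.0],[0.02,0.42,0.0],[0.03,0.42,0.0],[0.05,0.41,0.0],[0.07,0.41,0.0],[0.09,0.41,0.0],[0,0,0],[0,0,0],[0,0,0]], claw=[5,5,5,5,5,5,5,5,5])

```text
time_s: 25.6
position: [0.5193, -0.2053, 0.217]
tool_rot: [[0.999, -0.037, -0.001], [-0.037, -0.999, 0.001], [-0.001, -0.001, -1.0]]
ft_force: [-0.2, 0.5, -3.1]
grip_width: 0.01
gripper_force: 79.5
```

Run:
```python
from h import *
st(); p,d=snap('wrist','w6'); snap('side','s6')
plan([((.522,-.204,.12),-91.7,5)],5)
m=np.hstack([cv2.resize(p,(440,330)),cv2.resize(cv2.imread('pics/s6.png')[100:300,200:420],(360,330))]);cv2.imwrite('pics/m3.png',m)
```

```text
25.6 [ 0.5193 -0.2053  0.217 ] 
 [[ 0.999 -0.037 -0.001]
 [-0.037 -0.999  0.001]
 [-0.001 -0.001 -1.   ]] [-33.7  23.3  74.4   0.   82.4  58.4] [-0.2  0.5 -3.1] 0.010033216632562651 79.50568199157715
25.7 [ 0.5194 -0.2052  0.2173] max 0.02 0.39
[[0.0,0.0,-0.02],[0.0,0.0,-0.02],[0.0,0.0,-0.02],[0.0,0.0,-0.02],[0.0,0.0,-0.02]] 
  [[0.01,-0.01,0.39],[0.01,-0.01,0.39],[0.01,-0.01,0.39],[0.01,-0.01,0.39],[0.01,-0.01,0.39]] 5 5
```

View pics/m3.png

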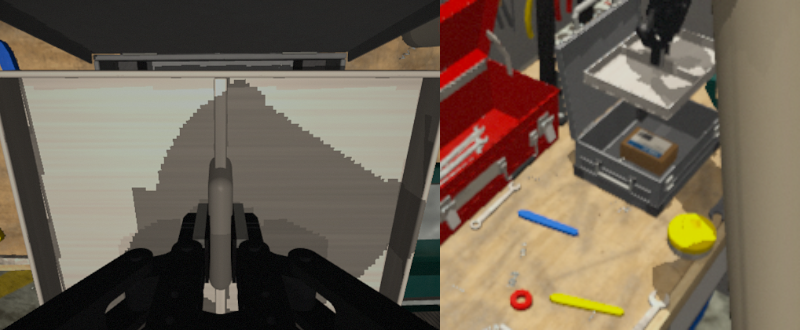

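Run:
```python
from h import *
for u in (120,440): print(w('w6',u,72,.084), w('w6',u,72))
P,d=cloud('w6')
m=(P[:,2]<.1)&(P[:,2]>.07)&(np.abs(P[:,1]+.205)<.13)&(P[:,0]<.66); q=P[m]; print(m.sum(),q[:,1].min(),q[:,1].max(),q[:,0].min(),q[:,0].max())
Pt=P[(np.abs(P[:,2]-.227)<.006)];print(len(Pt),Pt[:,1].min(),Pt[:,1].max(),Pt[:,0].max())
m=np.load('pics/w6.npy'); 
for v in range(60,110,4): print(v,np.round(w('w6',280,v),3),np.round(w('w6',100,v),3))
```

```text
[ 0.61011849 -0.09663791  0.084     ] [ 0.6100986  -0.09682168  0.08445494]
[ 0.60182522 -0.31915063  0.084     ] [ 0.59810531 -0.20766324  0.35885958]
5149 -0.32147553753344615 -0.0928649715680669 0.5905166319867395 0.6159084274656286
15566 -0.31053862648387726 -0.09908118560101675 0.5996995674799557
60 [ 0.613 -0.208  0.104] [ 0.617 -0.095  0.107]
64 [ 0.611 -0.208  0.094] [ 0.614 -0.095  0.108]
68 [ 0.61  -0.208  0.052] [ 0.612 -0.094  0.109]
72 [ 0.606 -0.208  0.083] [ 0.609 -0.095  0.11 ]
76 [ 0.603 -0.208  0.081] [ 0.611 -0.043 -0.002]
80 [ 0.601 -0.208  0.004] [ 0.608 -0.043 -0.   ]
84 [ 0.598 -0.208  0.005] [ 0.604 -0.042 -0.001]
88 [ 0.595 -0.207  0.004] [ 0.601 -0.042  0.   ]
92 [ 0.595 -0.208  0.225] [ 0.598 -0.145  0.224]
96 [ 0.594 -0.207  0.225] [ 0.596 -0.146  0.225]
100 [ 0.593 -0.207  0.224] [ 0.595 -0.136  0.206]
104 [ 0.591 -0.207  0.224] [ 0.593 -0.136  0.206]
108 [ 0.59  -0.207  0.224] [ 0.592 -0.136  0.207]
```

Call:
arm_command(turn=[[0,0,-0.04],[0,0,-0.04],[0,0,0],[0,0,0],[0,0,0],[0,0,0],[0,0,0],[0,0,0]], xyz=[[0.03,-0.01,0.2],[0.04,-0.01,0.4],[0,0,0.5],[0,0,0.5],[0,0,0.3],[0,0,0.15],[0,0,0],[0,0,0]], claw=[5,5,5,5,5,5,5,5])

```text
time_s: 26.5
position: [0.5234, -0.2051, 0.1154]
tool_rot: [[1.0, -0.03, 0.001], [-0.03, -1.0, -0.001], [0.001, 0.001, -1.0]]
ft_force: [0.6, -0.6, -2.9]
grip_width: 0.0102
gripper_force: 79.4
```

Run:
```python
from h import *
st(); p,d=snap('wrist','w7')
P,d=cloud('w7')
m=(np.abs(P[:,2]-.084)<.004)&(np.abs(P[:,1]+.205)<.13)&(P[:,0]<.63)&(P[:,0]>.598); q=P[m]; print(m.sum(),q.min(0),q.max(0))
Pt=P[(np.abs(P[:,2]-.125)<.005)&(P[:,0]<.63)];print(len(Pt),Pt.min(0),Pt.max(0))
cv2.imwrite('pics/w7.png',p)
```

```text
26.5 [ 0.5234 -0.2051  0.1154] 
 [[ 1.    -0.03   0.001]
 [-0.03  -1.    -0.001]
 [ 0.001  0.001 -1.   ]] [-33.5  29.2  82.6  -0.   68.1  58.3] [ 0.6 -0.6 -2.9] 0.010153110591868665 79.41206216812134
7530 [ 0.59800293 -0.32173718  0.08000327] [ 0.61349524 -0.09327769  0.08799861]
20430 [ 0.46354524 -0.31045116  0.12000029] [ 0.62074946 -0.09876528  0.12999682]
```

View pics/w7.png

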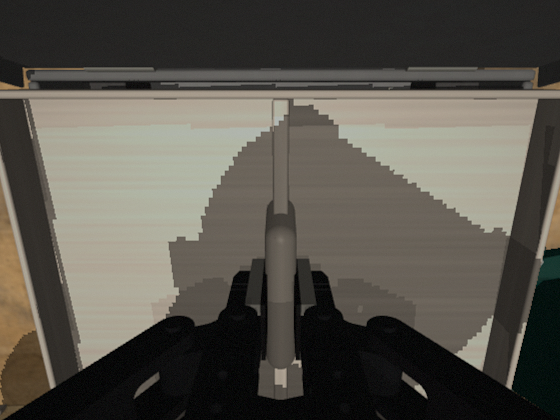

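Wrist view: tray rim (row 95) parallel to the case's back rim (row 75), which runs columns 30–532, centred on the tray. Lowering.

Call:
arm_command(turn=[[0,0,0],[0,0,0],[0,0,0],[0,0,0],[0,0,0],[0,0,0],[0,0,0]], xyz=[[0,0,0.15],[0,0,0.2],[0,0,0.2],[0,0,0.2],[0,0,0.15],[0,0,0.1],[0,0,0]], claw=[5,5,5,5,5,5,5])

```text
time_s: 27.25
position: [0.5229, -0.2049, 0.064]
tool_rot: [[1.0, -0.03, -0.001], [-0.03, -1.0, 0.001], [-0.001, -0.001, -1.0]]
ft_force: [-0.6, 0.6, -3.5]
grip_width: 0.0103
gripper_force: 79.6
```

Call:
arm_command(turn=[[0,0,0],[0,0,0],[0,0,0],[0,0,0]], xyz=[[0,0,0.04],[0,0,0.04],[0,0,0.03],[0,0,0]], claw=[5,5,5,5])

```text
time_s: 27.65
position: [0.5231, -0.205, 0.0593]
tool_rot: [[1.0, -0.03, -0.0], [-0.03, -1.0, 0.0], [-0.0, -0.0, -1.0]]
ft_force: [0.1, 0.8, -2.6]
grip_width: 0.0107
gripper_force: 79.5
```

Call:
arm_command(turn=[[0,0,0],[0,0,0],[0,0,0],[0,0,0],[0,0,0],[0,0,0]], xyz=[[0,0,0.02],[0,0,0],[0,0,0],[0,0,0],[0,0,0],[0,0,0]], claw=[5,5,36,36,36,36])

```text
time_s: 28.25
position: [0.5232, -0.2051, 0.0583]
tool_rot: [[1.0, -0.03, 0.0], [-0.03, -1.0, -0.0], [0.0, 0.0, -1.0]]
ft_force: [0.9, -0.1, 0.8]
grip_width: 0.0359
gripper_force: 0.0
```

Call:
arm_command(turn=[[0,0,0],[0,0,0],[0,0,0],[0,0,0],[0,0,0],[0,0,0],[0,0,0],[0,0,0]], xyz=[[0,0,-0.2],[0,0,-0.4],[0,0,-0.6],[0,0,-0.8],[0,0,-0.8],[0,0,-0.6],[0,0,0],[0,0,0]], claw=[36,36,36,36,36,36,36,36])

```text
time_s: 29.05
position: [0.523, -0.2049, 0.2289]
tool_rot: [[1.0, -0.03, 0.001], [-0.03, -1.0, -0.001], [0.001, 0.001, -1.0]]
ft_force: [0.4, 0.4, -1.2]
grip_width: 0.0358
gripper_force: 0.0
```

Run:
```python
from h import *
st(); p,d=snap('wrist','w8'); P,d=cloud('w8')
m=(np.abs(P[:,2]-.049)<.006)&(np.abs(P[:,0]-.52)<.07)&(np.abs(P[:,1]+.205)<.095); q=P[m]
A=np.c_[q[:,:2]-[.522,-.205],np.ones(len(q))]; c=np.linalg.lstsq(A,q[:,2],rcond=None)[0]; print(len(q),'tray floor z',c[2],'tilt deg',np.degrees(c[:2]))
rect('w8','tray rim',(.522,-.205),.14,.0645,.0725)
rect('w8','blue',(.58,.03),.08,.004,.014)
plan([((.45,-.05,.27),-80,6),((.455,.19,.25),-3,18)],50)
```

```text
29.05 [ 0.523  -0.2049  0.2289] 
 [[ 1.    -0.03   0.001]
 [-0.03  -1.    -0.001]
 [ 0.001  0.001 -1.   ]] [-33.5  23.1  72.7  -0.   84.1  58.3] [ 0.4  0.4 -1.2] 0.0357894006136553 0.0
31068 tray floor z 0.04717085791211711 tilt deg [-0.09215098  0.02872115]
tray rim 2648 c 520.4 -204.6 size 208.0 157.4 long axis deg 88.2 z 0.0659
blue 1885 c 577.7 30.8 size 116.4 16.9 long axis deg 9.7 z 0.0065
29.1 [ 0.5227 -0.2048  0.2278] max 0.86 0.54
[[0.0,0.0,-0.39],[0.0,0.0,-0.39],[0.0,0.0,-0.39],[0.0,0.0,-0.39],[0.0,0.0,-0.39],[0.0,0.0,-0.39],[0.0,0.0,-0.86],[0.0,0.0,-0.86],[0.0,0.0,-0.86],[0.0,0.0,-0.86],[0.0,0.0,-0.86],[0.0,0.0,-0.86]] 
  [[-0.26,-0.51,-0.14],[-0.24,-0.52,-0.14],[-0.22,-0.52,-0.14],[-0.2,-0.53,-0.14],[-0.19,-0.54,-0.14],[-0.17,-0.54,-0.14],[0.05,-0.26,0.02],[0.07,-0.26,0.02],[0.09,-0.25,0.02],[0.11,-0.24,0.02],[0.13,-0.23,0.02],[0.14,-0.22,0.02]] 12 50
[[0.0,0.0,-0.86],[0.0,0.0,-0.86],[0.0,0.0,-0.86],[0.0,0.0,-0.86],[0.0,0.0,-0.86],[0.0,0.0,-0.86],[0.0,0.0,-0.86],[0.0,0.0,-0.86],[0.0,0.0,-0.86],[0.0,0.0,-0.86],[0.0,0.0,-0.86],[0.0,0.0,-0.86]] 
  [[0.16,-0.21,0.02],[0.18,-0.2,0.02],[0.19,-0.19,0.02],[0.2,-0.17,0.02],[0.22,-0.16,0.02],[0.23,-0.14,0.02],[0.24,-0.12,0.02],[0.25,-0.11,0.02],[0.25,-0.09,0.02],[0.26,-0.07,0.02],[0.26,-0.05,0.02],[0.27,-0.03,0.02]] 12 50
```

Run:
```python
from h import *
plan([((.40,.20,.25),-92.5,12)],50)
```

```text
29.1 [ 0.5227 -0.2048  0.2278] max 0.01 0.67
[[0.0,0.0,0.01],[0.0,0.0,0.01],[0.0,0.0,0.01],[0.0,0.0,0.01],[0.0,0.0,0.01],[0.0,0.0,0.01],[0.0,0.0,0.01],[0.0,0.0,0.01],[0.0,0.0,0.01],[0.0,0.0,0.01],[0.0,0.0,0.01],[0.0,0.0,0.01]] 
  [[-0.22,-0.67,-0.04],[-0.23,-0.67,-0.04],[-0.23,-0.67,-0.04],[-0.23,-0.67,-0.04],[-0.23,-0.67,-0.04],[-0.23,-0.67,-0.04],[-0.23,-0.67,-0.04],[-0.23,-0.67,-0.04],[-0.23,-0.67,-0.04],[-0.23,-0.67,-0.04],[-0.23,-0.67,-0.04],[-0.23,-0.67,-0.04]] 12 50
```

Call:
arm_command(turn=[[0,0,0.01],[0,0,0.01],[0,0,0.01],[0,0,0.01],[0,0,0.01],[0,0,0.01],[0,0,0.01],[0,0,0.01],[0,0,0.01],[0,0,0.01],[0,0,0.01],[0,0,0.01]], xyz=[[-0.23,-0.67,-0.04],[-0.23,-0.67,-0.04],[-0.23,-0.67,-0.04],[-0.23,-0.67,-0.04],[-0.23,-0.67,-0.04],[-0.23,-0.67,-0.04],[-0.23,-0.67,-0.04],[-0.23,-0.67,-0.04],[-0.23,-0.67,-0.04],[-0.23,-0.67,-0.04],[-0.23,-0.67,-0.04],[-0.23,-0.67,-0.04]], claw=[50,50,50,50,50,50,50,50,50,50,50,50])

```text
time_s: 30.3
position: [0.3981, 0.2027, 0.2513]
tool_rot: [[0.999, -0.041, -0.003], [-0.041, -0.999, -0.001], [-0.003, 0.001, -1.0]]
ft_force: [0.4, -0.5, -0.5]
grip_width: 0.0501
gripper_force: 0.0
```

Call:
arm_command(turn=[[0,0,0],[0,0,0],[0,0,0]], xyz=[[0,0,0],[0,0,0],[0,0,0]], claw=[50,50,50])

```text
time_s: 30.6
position: [0.3993, 0.2009, 0.2516]
tool_rot: [[0.999, -0.041, -0.002], [-0.041, -0.999, -0.001], [-0.001, 0.001, -1.0]]
ft_force: [-0.2, 0.2, -0.3]
grip_width: 0.0501
gripper_force: 0.0
```

Run:
```python
from h import *
st(); snap('wrist','w9')
rect('w9','chain',(.455,.236),.1,.004,.03)
rect('w9','chainbody',(.467,.236),.08,.0175,.0205)
rect('w9','yel',(.432,.128),.08,.004,.014)
rect('w9','blue',(.58,.03),.08,.004,.014)
P,d=cloud('w9')
for x in np.arange(.385,.53,.01):
    m=(np.abs(P[:,0]-x)<.003)&(np.abs(P[:,1]-.236)<.04)&(P[:,2]>.006)
    if m.sum(): print(round(x,3),m.sum(),np.round([P[m,1].min(),P[m,1].max(),P[m,2].max()],4))
```

```text
30.6 [0.3993 0.2009 0.2516] 
 [[ 0.999 -0.041 -0.002]
 [-0.041 -0.999 -0.001]
 [-0.001  0.001 -1.   ]] [ 11.5  10.5  87.2  -0.   82.4 103.9] [-0.2  0.2 -0.3] 0.05010999255172523 0.0
chain 2866 c 447.5 237.0 size 137.4 30.0 long axis deg -2.2 z 0.019
chainbody 1093 c 430.8 238.4 size 86.9 29.5 long axis deg -3.4 z 0.0195
yel 1528 c 430.4 128.3 size 116.3 15.9 long axis deg 20.9 z 0.0078
blue 391 c 533.4 23.1 size 25.9 13.1 long axis deg 10.4 z 0.0077
0.385 124 [0.2278 0.25   0.3032]
0.395 2001 [0.2259 0.2603 0.3157]
0.405 2689 [0.1961 0.2525 0.3278]
0.415 9701 [0.2132 0.2636 0.3381]
0.425 136 [0.2264 0.249  0.0241]
0.435 137 [0.2262 0.2479 0.0239]
0.445 192 [0.2221 0.2518 0.0221]
0.455 204 [0.2216 0.2517 0.0232]
0.465 202 [0.2214 0.251  0.0222]
0.475 117 [0.2222 0.25   0.0214]
0.485 70 [0.2313 0.2402 0.0171]
0.495 72 [0.2305 0.2402 0.0165]
0.505 69 [0.2301 0.2397 0.0167]
0.515 39 [0.196  0.2474 0.0127]
0.525 18 [0.2449 0.2553 0.0116]
```

Run:
```python
from h import *
plan([((.459,.2365,.05),-92.8,8),((.459,.2365,.004),-92.8,4)],50)
```

```text
30.65 [0.3994 0.2007 0.2518] max 0.01 0.5
[[0.0,0.0,0.01],[0.0,0.0,0.01],[0.0,0.0,0.01],[0.0,0.0,0.01],[0.0,0.0,0.01],[0.0,0.0,0.01],[0.0,0.0,0.01],[0.0,0.0,0.01],[0.0,0.0,0.0],[0.0,0.0,0.0],[0.0,0.0,0.0],[0.0,0.0,0.0]] 
  [[0.15,-0.1,0.5],[0.15,-0.1,0.5],[0.15,-0.1,0.5],[0.15,-0.1,0.5],[0.15,-0.1,0.5],[0.14,-0.1,0.5],[0.14,-0.1,0.5],[0.14,-0.1,0.5],[0.0,0.0,0.23],[0.0,0.0,0.23],[0.0,0.0,0.23],[0.0,0.0,0.23]] 12 50
```

Call:
arm_command(turn=[[0,0,0.01],[0,0,0.01],[0,0,0.01],[0,0,0.01],[0,0,0.01],[0,0,0.01],[0,0,0.01],[0,0,0.01],[0,0,0],[0,0,0],[0,0,0],[0,0,0]], xyz=[[0.15,-0.1,0.5],[0.15,-0.1,0.5],[0.15,-0.1,0.5],[0.15,-0.1,0.5],[0.15,-0.1,0.5],[0.14,-0.1,0.5],[0.14,-0.1,0.5],[0.14,-0.1,0.5],[0,0,0.3],[0,0,0.3],[0,0,0.2],[0,0,0.12]], claw=[50,50,50,50,50,50,50,50,50,50,50,50])

```text
time_s: 31.85
position: [0.4595, 0.2382, 0.0055]
tool_rot: [[0.999, -0.049, -0.001], [-0.049, -0.999, -0.0], [-0.001, 0.0, -1.0]]
ft_force: [0.9, 0.0, 0.2]
grip_width: 0.05
gripper_force: 0.0
```

Call:
arm_command(turn=[[0,0,0],[0,0,0],[0,0,0],[0,0,0],[0,0,0],[0,0,0],[0,0,0]], xyz=[[0,0,0],[0,0,0],[0,0,0],[0,0,0],[0,0,0],[0,0,0],[0,0,0]], claw=[50,20,20,20,20,20,20], squeeze=50)

```text
time_s: 32.55
position: [0.4598, 0.239, 0.0071]
tool_rot: [[0.999, -0.047, 0.001], [-0.047, -0.999, 0.0], [0.001, -0.0, -1.0]]
ft_force: [-1.1, -1.5, 6.3]
grip_width: 0.0289
gripper_force: 49.6
```

Call:
arm_command(turn=[[0,0,0],[0,0,0],[0,0,0],[0,0,0],[0,0,0],[0,0,0],[0,0,0]], xyz=[[0,0,-0.3],[0,0,-0.6],[0,0,-0.7],[0,0,-0.7],[0,0,-0.7],[0,0,-0.6],[0,0,0]], claw=[20,20,20,20,20,20,20])

```text
time_s: 33.25
position: [0.4608, 0.2395, 0.1901]
tool_rot: [[0.999, -0.047, 0.008], [-0.047, -0.999, 0.002], [0.007, -0.002, -1.0]]
ft_force: [-0.5, 0.1, -1.9]
grip_width: 0.0291
gripper_force: 49.2
```

Run:
```python
from h import *
st()
# chain origin relative to TCP: -12mm along world x; put chain origin at tray centre x .521 -> TCP .533 ; bay B y -.257
plan([((.48,0,.19),-92,7),((.533,-.258,.19),-91.7,8)],20)
```

```text
33.25 [0.4608 0.2395 0.1901] 
 [[ 0.999 -0.047  0.008]
 [-0.047 -0.999  0.002]
 [ 0.007 -0.002 -1.   ]] [ 14.4  20.6  83.5   0.   75.5 107.1] [-0.5  0.1 -1.9] 0.02911166372389031 49.15711262102491
33.25 [0.4608 0.2395 0.1901] max 0.02 0.68
[[0.0,-0.01,-0.02],[0.0,-0.01,-0.02],[0.0,-0.01,-0.02],[0.0,-0.01,-0.02],[0.0,-0.01,-0.02],[0.0,-0.01,-0.02],[0.0,-0.01,-0.02],[0.0,0.0,-0.01],[0.0,0.0,-0.01],[0.0,0.0,-0.01],[0.0,0.0,-0.01],[0.0,0.0,-0.01]] 
  [[0.09,0.68,0.0],[0.09,0.68,0.0],[0.08,0.68,0.0],[0.08,0.68,0.0],[0.08,0.68,0.0],[0.08,0.68,0.0],[0.08,0.68,0.0],[0.15,0.64,0.0],[0.15,0.64,0.0],[0.15,0.64,0.0],[0.15,0.64,0.0],[0.15,0.64,0.0]] 12 20
[[0.0,0.0,-0.01],[0.0,0.0,-0.01],[0.0,0.0,-0.01]] 
  [[0.15,0.64,0.0],[0.15,0.64,0.0],[0.15,0.64,0.0]] 3 20
```

Call:
arm_command(turn=[[0,0,-0.02],[0,0,-0.02],[0,0,-0.02],[0,0,-0.02],[0,0,-0.02],[0,0,-0.02],[0,0,-0.02],[0,0,-0.01],[0,0,-0.01],[0,0,-0.01],[0,0,-0.01],[0,0,-0.01]], xyz=[[0.09,0.68,0],[0.09,0.68,0],[0.08,0.68,0],[0.08,0.68,0],[0.08,0.68,0],[0.08,0.68,0],[0.08,0.68,0],[0.15,0.64,0],[0.15,0.64,0],[0.15,0.64,0],[0.15,0.64,0],[0.15,0.64,0]], claw=[20,20,20,20,20,20,20,20,20,20,20,20])

```text
time_s: 34.45
position: [0.5101, -0.1623, 0.1851]
tool_rot: [[1.0, -0.031, -0.002], [-0.031, -1.0, 0.001], [-0.002, -0.001, -1.0]]
ft_force: [-0.1, 0.2, -2.1]
grip_width: 0.0289
gripper_force: 49.3
```

Call:
arm_command(turn=[[0,0,-0.01],[0,0,-0.01],[0,0,-0.01],[0,0,0],[0,0,0]], xyz=[[0.15,0.64,0],[0.15,0.64,0],[0.15,0.64,0],[0,0,0],[0,0,0]], claw=[20,20,20,20,20])

```text
time_s: 34.95
position: [0.5295, -0.2577, 0.1849]
tool_rot: [[1.0, -0.029, -0.002], [-0.029, -1.0, 0.002], [-0.002, -0.002, -1.0]]
ft_force: [-1.1, 0.2, -1.4]
grip_width: 0.0289
gripper_force: 49.4
```

Run:
```python
from h import *
st(); snap('wrist','w10')
plan([((.533,-.258,.056),-91.7,8)],20)
```

```text
34.95 [ 0.5295 -0.2577  0.1849] 
 [[ 1.    -0.029 -0.002]
 [-0.029 -1.     0.002]
 [-0.002 -0.002 -1.   ]] [-37.5  27.8  72.3   0.   80.1  54.2] [-1.1  0.2 -1.4] 0.02892772655293258 49.428554772827056
35.0 [ 0.5296 -0.2571  0.1853] max 0.0 0.32
[[0.0,0.0,0.0],[0.0,0.0,0.0],[0.0,0.0,0.0],[0.0,0.0,0.0],[0.0,0.0,0.0],[0.0,0.0,0.0],[0.0,0.0,0.0],[0.0,0.0,0.0]] 
  [[0.01,0.0,0.32],[0.01,0.0,0.32],[0.01,0.0,0.32],[0.01,0.0,0.32],[0.01,0.0,0.32],[0.01,0.0,0.32],[0.01,0.0,0.32],[0.01,0.0,0.32]] 8 20
```

View pics/w10.png

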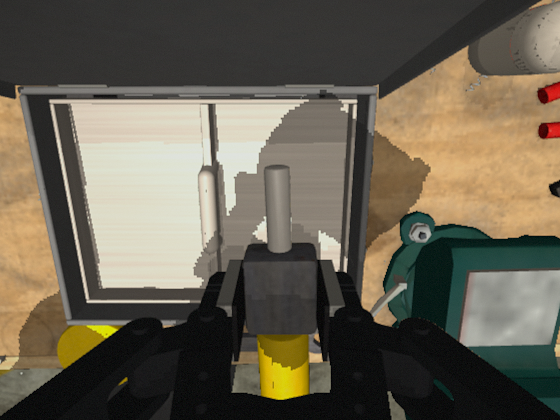

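Wrist view: chain tool held straight along x over the right-hand bay (277,250). Lowering and releasing.

Call:
arm_command(turn=[[0,0,0],[0,0,0],[0,0,0],[0,0,0],[0,0,0],[0,0,0],[0,0,0],[0,0,0],[0,0,0]], xyz=[[0.04,0,0.35],[0.03,0,0.5],[0,0,0.5],[0,0,0.45],[0,0,0.3],[0,0,0.2],[0,0,0.15],[0,0,0.1],[0,0,0]], claw=[20,20,20,20,20,20,20,20,20])

```text
time_s: 35.9
position: [0.5335, -0.2577, 0.0586]
tool_rot: [[1.0, -0.028, -0.0], [-0.028, -1.0, 0.0], [-0.0, -0.0, -1.0]]
ft_force: [-0.7, -0.3, -1.4]
grip_width: 0.0289
gripper_force: 49.4
```

Call:
arm_command(turn=[[0,0,0],[0,0,0],[0,0,0],[0,0,0],[0,0,0]], xyz=[[0,0,0.02],[0,0,0],[0,0,0],[0,0,0],[0,0,0]], claw=[20,20,40,40,40])

```text
time_s: 36.4
position: [0.5336, -0.2581, 0.0581]
tool_rot: [[1.0, -0.029, 0.0], [-0.029, -1.0, -0.0], [0.0, 0.0, -1.0]]
ft_force: [0.4, -0.1, -0.3]
grip_width: 0.0398
gripper_force: 0.0
```

Call:
arm_command(turn=[[0,0,0],[0,0,0],[0,0,0],[0,0,0],[0,0,0],[0,0,0],[0,0,0],[0,0,0]], xyz=[[0,0,-0.2],[0,0,-0.4],[0,0,-0.6],[0,0,-0.8],[0,0,-0.8],[0,0,-0.7],[0,0,-0.3],[0,0,0]], claw=[40,40,40,40,40,40,40,40])

```text
time_s: 37.2
position: [0.534, -0.2583, 0.251]
tool_rot: [[1.0, -0.028, 0.005], [-0.028, -1.0, -0.003], [0.005, 0.003, -1.0]]
ft_force: [0.3, 0.3, -0.2]
grip_width: 0.0401
gripper_force: 0.0
```

Run:
```python
from h import *
st(); p,d=snap('wrist','w11')
rect('w11','chain in tray',(.52,-.257),.09,.056,.085)
plan([((.37,.11,.25),-69.2,13)],40)
```

```text
37.2 [ 0.534  -0.2583  0.251 ] 
 [[ 1.    -0.028  0.005]
 [-0.028 -1.    -0.003]
 [ 0.005  0.003 -1.   ]] [-37.2  25.4  65.2   0.   89.   54.4] [ 0.3  0.3 -0.2] 0.040103487568028125 0.0
chain in tray 3127 c 516.6 -257.9 size 129.6 29.8 long axis deg -0.8 z 0.0657
37.25 [ 0.5335 -0.258   0.2488] max 0.35 0.62
[[0.0,0.0,-0.35],[0.0,0.0,-0.35],[0.0,0.0,-0.35],[0.0,0.0,-0.35],[0.0,0.0,-0.35],[0.0,0.0,-0.35],[0.0,0.0,-0.35],[0.0,0.0,-0.35],[0.0,0.0,-0.35],[0.0,0.0,-0.35],[0.0,0.0,-0.35],[0.0,0.0,-0.35]] 
  [[-0.27,-0.56,0.0],[-0.25,-0.57,0.0],[-0.23,-0.57,0.0],[-0.22,-0.58,0.0],[-0.2,-0.59,0.0],[-0.18,-0.59,0.0],[-0.16,-0.6,0.0],[-0.14,-0.6,0.0],[-0.13,-0.61,0.0],[-0.11,-0.61,0.0],[-0.09,-0.61,0.0],[-0.07,-0.62,0.0]] 12 40
[[0.0,0.0,-0.35]] 
  [[-0.05,-0.62,0.0]] 1 40
```

Call:
arm_command(turn=[[0,0,-0.35],[0,0,-0.35],[0,0,-0.35],[0,0,-0.35],[0,0,-0.35],[0,0,-0.35],[0,0,-0.35],[0,0,-0.35],[0,0,-0.35],[0,0,-0.35],[0,0,-0.35],[0,0,-0.35]], xyz=[[-0.27,-0.56,0],[-0.25,-0.57,0],[-0.23,-0.57,0],[-0.22,-0.58,0],[-0.2,-0.59,0],[-0.18,-0.59,0],[-0.16,-0.6,0],[-0.14,-0.6,0],[-0.13,-0.61,0],[-0.11,-0.61,0],[-0.09,-0.61,0],[-0.07,-0.62,0]], claw=[35,35,35,35,35,35,35,35,35,35,35,35])

```text
time_s: 38.45
position: [0.3804, 0.0827, 0.2467]
tool_rot: [[0.943, 0.333, -0.003], [0.333, -0.943, 0.0], [-0.002, -0.001, -1.0]]
ft_force: [-0.0, 0.3, 0.2]
grip_width: 0.0353
gripper_force: 0.0
```

Call:
arm_command(turn=[[0,0,-0.35],[0,0,0],[0,0,0],[0,0,0]], xyz=[[-0.05,-0.62,0],[0,0,0],[0,0,0],[0,0,0]], claw=[35,35,35,35])

```text
time_s: 38.85
position: [0.3692, 0.1095, 0.2473]
tool_rot: [[0.933, 0.36, -0.001], [0.36, -0.933, -0.0], [-0.001, -0.0, -1.0]]
ft_force: [-0.7, -0.2, 0.7]
grip_width: 0.0346
gripper_force: 0.0
```

Run:
```python
from h import *
st(); p,d=snap('wrist','w12')
rect('w12','yel',(.432,.128),.1,.004,.014)
rect('w12','blue',(.58,.03),.08,.004,.014)
plan([((.431,.1285,.05),-69.2,8)],40)
```

```text
38.85 [0.3692 0.1095 0.2473] 
 [[ 0.933  0.36  -0.001]
 [ 0.36  -0.933 -0.   ]
 [-0.001 -0.    -1.   ]] [-1.2  4.1 95.6 -0.  80.3 67.7] [-0.7 -0.2  0.7] 0.03464812379923653 0.0
yel 1662 c 430.9 127.9 size 115.0 14.9 long axis deg 20.9 z 0.0078
blue 708 c 542.8 24.8 size 44.5 14.1 long axis deg 7.9 z 0.0077
38.9 [0.3693 0.1094 0.2474] max 0.01 0.49
[[0.0,0.0,0.01],[0.0,0.0,0.01],[0.0,0.0,0.01],[0.0,0.0,0.01],[0.0,0.0,0.01],[0.0,0.0,0.01],[0.0,0.0,0.01],[0.0,0.0,0.01]] 
  [[0.16,0.01,0.49],[0.16,0.01,0.49],[0.16,0.01,0.49],[0.16,0.01,0.49],[0.16,0.01,0.49],[0.16,0.01,0.49],[0.16,0.01,0.49],[0.16,0.01,0.49]] 8 40
```

Call:
arm_command(turn=[[0,0,0.01],[0,0,0.01],[0,0,0.01],[0,0,0.01],[0,0,0.01],[0,0,0.01],[0,0,0.01],[0,0,0.01],[0,0,0],[0,0,0],[0,0,0],[0,0,0]], xyz=[[0.16,0.01,0.49],[0.16,0.01,0.49],[0.16,0.01,0.49],[0.16,0.01,0.49],[0.16,0.01,0.49],[0.16,0.01,0.49],[0.16,0.01,0.49],[0.16,0.01,0.49],[0,0,0.3],[0,0,0.3],[0,0,0.2],[0,0,0.14]], claw=[35,35,35,35,35,35,35,35,35,35,35,35])

```text
time_s: 40.1
position: [0.4304, 0.1287, 0.004]
tool_rot: [[0.936, 0.353, -0.001], [0.353, -0.936, -0.0], [-0.001, -0.0, -1.0]]
ft_force: [-0.7, -0.6, 0.4]
grip_width: 0.0352
gripper_force: 0.0
```

Call:
arm_command(turn=[[0,0,0],[0,0,0],[0,0,0],[0,0,0],[0,0,0],[0,0,0],[0,0,0]], xyz=[[0,0,0],[0,0,0],[0,0,0],[0,0,0],[0,0,0],[0,0,0],[0,0,0]], claw=[35,8,8,8,8,8,8], squeeze=40)

```text
time_s: 40.8
position: [0.4307, 0.1292, 0.0054]
tool_rot: [[0.935, 0.354, 0.001], [0.354, -0.935, -0.0], [0.001, 0.001, -1.0]]
ft_force: [-1.0, -1.0, 7.2]
grip_width: 0.0123
gripper_force: 39.7
```

Call:
arm_command(turn=[[0,0,0],[0,0,0],[0,0,0],[0,0,0],[0,0,0],[0,0,0],[0,0,0]], xyz=[[0,0,-0.3],[0,0,-0.6],[0,0,-0.7],[0,0,-0.7],[0,0,-0.7],[0,0,-0.6],[0,0,0]], claw=[8,8,8,8,8,8,8])

```text
time_s: 41.5
position: [0.4317, 0.1294, 0.1884]
tool_rot: [[0.935, 0.354, 0.008], [0.354, -0.935, 0.0], [0.007, 0.002, -1.0]]
ft_force: [-0.3, -0.2, -0.3]
grip_width: 0.0119
gripper_force: 39.0
```

Run:
```python
from h import *
st()
plan([((.521,-.135,.19),-91.7,10)],20)
```

```text
41.5 [0.4317 0.1294 0.1884] 
 [[ 0.935  0.354  0.008]
 [ 0.354 -0.935  0.   ]
 [ 0.007  0.002 -1.   ]] [ 1.6 14.1 93.7  0.  71.8 70.8] [-0.3 -0.2 -0.3] 0.011889656623989074 39.028436266562494
41.5 [0.4317 0.1294 0.1884] max 0.45 0.56
[[0.0,-0.01,0.45],[0.0,-0.01,0.45],[0.0,-0.01,0.45],[0.0,-0.01,0.45],[0.0,-0.01,0.45],[0.0,-0.01,0.45],[0.0,-0.01,0.45],[0.0,-0.01,0.45],[0.0,-0.01,0.45],[0.0,-0.01,0.45]] 
  [[-0.02,0.56,0.0],[0.0,0.56,0.0],[0.02,0.56,0.0],[0.05,0.56,0.0],[0.07,0.55,0.0],[0.09,0.55,0.0],[0.11,0.55,0.0],[0.13,0.54,0.0],[0.15,0.54,0.0],[0.17,0.53,0.0]] 10 20
```

Call:
arm_command(turn=[[0,0,0.45],[0,0,0.45],[0,0,0.45],[0,0,0.45],[0,0,0.45],[0,0,0.45],[0,0,0.45],[0,0,0.45],[0,0,0.45],[0,0,0.45],[0,0,0],[0,0,0]], xyz=[[-0.02,0.56,0.0],[0.0,0.56,0.0],[0.02,0.56,0.0],[0.05,0.56,0.0],[0.07,0.55,0.0],[0.09,0.55,0.0],[0.11,0.55,0.0],[0.13,0.54,0.0],[0.15,0.54,0.0],[0.17,0.53,0.0],[0,0,0],[0,0,0]], claw=[8,8,8,8,8,8,8,8,8,8,8,8])

```text
time_s: 42.7
position: [0.5188, -0.1355, 0.1839]
tool_rot: [[1.0, -0.031, -0.002], [-0.031, -1.0, 0.001], [-0.002, -0.001, -1.0]]
ft_force: [0.1, 0.5, -0.5]
grip_width: 0.0119
gripper_force: 39.1
```

Call:
arm_command(turn=[[0,0,0],[0,0,0]], xyz=[[0,0,0],[0,0,0]], claw=[8,8])

```text
time_s: 42.9
position: [0.519, -0.1347, 0.1848]
tool_rot: [[1.0, -0.03, -0.0], [-0.03, -1.0, 0.0], [-0.0, -0.0, -1.0]]
ft_force: [-0.0, -0.5, 0.8]
grip_width: 0.0121
gripper_force: 39.1
```

Run:
```python
from h import *
st(); snap('wrist','w13')
rect('w13','tray rim',(.521,-.205),.14,.0635,.0735)
rect('w13','lever held',(.54,-.135),.1,.17,.20)
plan([((.521,-.135,.0555),-91.7,8)],20)
```

```text
42.9 [ 0.519  -0.1347  0.1848] 
 [[ 1.   -0.03 -0.  ]
 [-0.03 -1.    0.  ]
 [-0.   -0.   -1.  ]] [-27.2  22.7  81.1   0.   76.3  64.5] [-0.  -0.5  0.8] 0.012115215656756976 39.06321522529197
tray rim 5632 c 520.4 -206.2 size 210.6 158.1 long axis deg 88.2 z 0.0666
lever held 8743 c 519.4 -133.2 size 113.0 38.5 long axis deg -15.1 z 0.1878
42.95 [ 0.5191 -0.1348  0.1849] max 0.0 0.32
[[0.0,0.0,0.0],[0.0,0.0,0.0],[0.0,0.0,0.0],[0.0,0.0,0.0],[0.0,0.0,0.0],[0.0,0.0,0.0],[0.0,0.0,0.0],[0.0,0.0,0.0]] 
  [[0.0,0.0,0.32],[0.0,0.0,0.32],[0.0,0.0,0.32],[0.0,0.0,0.32],[0.0,0.0,0.32],[0.0,0.0,0.32],[0.0,0.0,0.32],[0.0,0.0,0.32]] 8 20
```

View pics/w13.png

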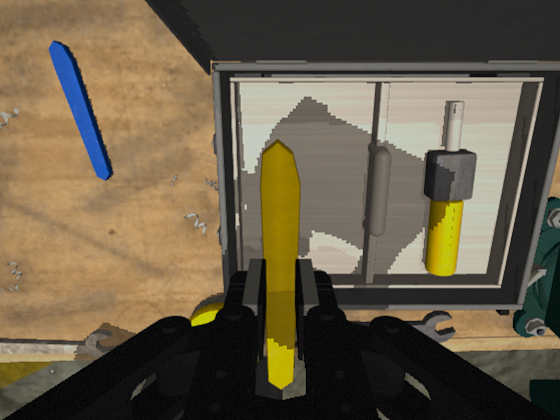

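Yellow lever held straight over the left bay (281,265); chain tool flat in the right bay (447,190). The blue lever (58,45)–(105,178) seems to have turned: it may have been knocked; I'll remeasure it.

Call:
arm_command(turn=[[0,0,0],[0,0,0],[0,0,0],[0,0,0],[0,0,0],[0,0,0],[0,0,0],[0,0,0],[0,0,0]], xyz=[[0.02,0,0.35],[0.02,0,0.5],[0,0,0.5],[0,0,0.45],[0,0,0.3],[0,0,0.2],[0,0,0.15],[0,0,0.13],[0,0,0]], claw=[8,8,8,8,8,8,8,8,8])

```text
time_s: 43.85
position: [0.5212, -0.1356, 0.0555]
tool_rot: [[1.0, -0.031, -0.0], [-0.031, -1.0, 0.0], [-0.0, -0.0, -1.0]]
ft_force: [-0.2, 0.3, 0.7]
grip_width: 0.0119
gripper_force: 39.1
```

Call:
arm_command(turn=[[0,0,0],[0,0,0],[0,0,0],[0,0,0],[0,0,0]], xyz=[[0,0,0.02],[0,0,0],[0,0,0],[0,0,0],[0,0,0]], claw=[8,8,22,22,22])

```text
time_s: 44.35
position: [0.5213, -0.1357, 0.055]
tool_rot: [[1.0, -0.031, 0.0], [-0.031, -1.0, -0.0], [0.0, 0.0, -1.0]]
ft_force: [1.0, -0.3, 0.5]
grip_width: 0.022
gripper_force: 0.0
```

Call:
arm_command(turn=[[0,0,0],[0,0,0],[0,0,0],[0,0,0],[0,0,0],[0,0,0],[0,0,0],[0,0,0]], xyz=[[0,0,-0.2],[0,0,-0.4],[0,0,-0.6],[0,0,-0.8],[0,0,-0.8],[0,0,-0.7],[0,0,-0.3],[0,0,0]], claw=[22,22,22,22,22,22,22,22])

```text
time_s: 45.15
position: [0.5218, -0.1359, 0.2477]
tool_rot: [[1.0, -0.031, 0.005], [-0.031, -1.0, -0.003], [0.005, 0.002, -1.0]]
ft_force: [0.9, -0.1, -0.3]
grip_width: 0.0217
gripper_force: 0.0
```

Run:
```python
from h import *
st(); p,d=snap('wrist','w14')
rect('w13','blue13',(.58,.03),.12,.003,.014)
rect('w14','blue14',(.58,.0),.12,.003,.014)
rect('w14','yel in tray',(.521,-.135),.07,.0505,.062)
plan([((.50,.03,.25),-76,6)],40)
```

```text
45.15 [ 0.5218 -0.1359  0.2477] 
 [[ 1.    -0.031  0.005]
 [-0.031 -1.    -0.003]
 [ 0.005  0.002 -1.   ]] [-27.2  19.9  74.5   0.   85.3  64.6] [ 0.9 -0.1 -0.3] 0.021734604438096 0.0
blue13 2588 c 579.1 29.4 size 116.2 16.9 long axis deg 11.3 z 0.0073
blue14 1657 c 577.4 30.5 size 116.5 16.3 long axis deg 10.5 z 0.0055
yel in tray 1808 c 520.2 -135.0 size 115.5 15.3 long axis deg -1.5 z 0.0545
45.2 [ 0.5213 -0.1357  0.2457] max 0.53 0.56
[[0.0,0.0,-0.53],[0.0,0.0,-0.53],[0.0,0.0,-0.53],[0.0,0.0,-0.53],[0.0,0.0,-0.53],[0.0,0.0,-0.53]] 
  [[-0.09,-0.55,-0.01],[-0.06,-0.55,-0.01],[-0.04,-0.56,-0.01],[-0.01,-0.56,-0.01],[0.01,-0.56,-0.01],[0.04,-0.56,-0.01]] 6 40
```

Run:
```python
from h import *
plan([((.5414,.0226,.2),-79.4,6),((.5414,.0226,.05),-79.4,6)],35)
```

```text
45.2 [ 0.5213 -0.1357  0.2457] max 0.41 0.53
[[0.0,0.0,-0.41],[0.0,0.0,-0.41],[0.0,0.0,-0.41],[0.0,0.0,-0.41],[0.0,0.0,-0.41],[0.0,0.0,-0.41],[0.0,0.0,0.0],[0.0,0.0,0.0],[0.0,0.0,0.0],[0.0,0.0,0.0],[0.0,0.0,0.0],[0.0,0.0,0.0]] 
  [[0.05,-0.53,0.15],[0.07,-0.53,0.15],[0.09,-0.52,0.15],[0.11,-0.52,0.15],[0.13,-0.52,0.15],[0.14,-0.51,0.15],[0.0,0.0,0.5],[0.0,0.0,0.5],[0.0,0.0,0.5],[0.0,0.0,0.5],[0.0,0.0,0.5],[0.0,0.0,0.5]] 12 35
```

Call:
arm_command(turn=[[0,0,-0.41],[0,0,-0.41],[0,0,-0.41],[0,0,-0.41],[0,0,-0.41],[0,0,-0.41],[0,0,0],[0,0,0],[0,0,0],[0,0,0],[0,0,0],[0,0,0]], xyz=[[0.05,-0.53,0.15],[0.07,-0.53,0.15],[0.09,-0.52,0.15],[0.11,-0.52,0.15],[0.13,-0.52,0.15],[0.14,-0.51,0.15],[0,0,0.5],[0,0,0.5],[0,0,0.5],[0,0,0.5],[0,0,0.5],[0,0,0.5]], claw=[35,35,35,35,35,35,35,35,35,35,35,35])

```text
time_s: 46.4
position: [0.5405, 0.0227, 0.0476]
tool_rot: [[0.983, 0.183, -0.003], [0.183, -0.983, 0.0], [-0.002, -0.001, -1.0]]
ft_force: [0.2, -0.7, 0.6]
grip_width: 0.0349
gripper_force: 0.0
```

Run:
```python
from h import *
snap('wrist','w15');rect('w15','blue',(.58,.03),.12,.003,.014)
plan([((.5414,.0226,.003),-79.4,4)],35)
```

```text
blue 5342 c 576.8 30.7 size 115.0 15.4 long axis deg 10.9 z 0.0039
46.45 [0.5386 0.023  0.044 ] max 0.02 0.21
[[-0.01,0.02,0.0],[-0.01,0.02,0.0],[-0.01,0.02,0.0],[-0.01,0.02,0.0]] 
  [[0.02,0.01,0.21],[0.01,0.0,0.21],[0.01,0.0,0.21],[0.01,0.0,0.21]] 4 35
```

Call:
arm_command(turn=[[0,0,0],[0,0,0],[0,0,0],[0,0,0],[0,0,0],[0,0,0],[0,0,0],[0,0,0],[0,0,0],[0,0,0],[0,0,0],[0,0,0]], xyz=[[0,0,0.25],[0,0,0.25],[0,0,0.2],[0,0,0.16],[0,0,0],[0,0,0],[0,0,0],[0,0,0],[0,0,0],[0,0,0],[0,0,0],[0,0,0]], claw=[35,35,35,35,35,8,8,8,8,8,8,8], squeeze=40)

```text
time_s: 47.65
position: [0.542, 0.0225, 0.0073]
tool_rot: [[0.983, 0.183, 0.001], [0.183, -0.983, -0.0], [0.001, 0.001, -1.0]]
ft_force: [0.5, 0.0, 6.3]
grip_width: 0.0087
gripper_force: 43.2
```

Call:
arm_command(turn=[[0,0,0],[0,0,0],[0,0,0],[0,0,0],[0,0,0],[0,0,0],[0,0,0]], xyz=[[0,0,-0.3],[0,0,-0.6],[0,0,-0.7],[0,0,-0.7],[0,0,-0.7],[0,0,-0.6],[0,0,0]], claw=[8,8,8,8,8,8,8])

```text
time_s: 48.35
position: [0.543, 0.0224, 0.1906]
tool_rot: [[0.983, 0.183, 0.007], [0.183, -0.983, -0.001], [0.007, 0.003, -1.0]]
ft_force: [0.9, 0.2, -0.5]
grip_width: 0.0087
gripper_force: 39.0
```

Run:
```python
from h import *
st()
plan([((.483,-.1705,.19),-91.7,8)],20)
```

```text
48.35 [0.543  0.0224 0.1906] 
 [[ 0.983  0.183  0.007]
 [ 0.183 -0.983 -0.001]
 [ 0.007  0.003 -1.   ]] [-10.1  22.9  79.7  -0.   77.   69.3] [ 0.9  0.2 -0.5] 0.008655790944549971 39.01805251836777
48.35 [0.543  0.0224 0.1906] max 0.31 0.48
[[0.0,-0.01,0.31],[0.0,-0.01,0.31],[0.0,-0.01,0.31],[0.0,-0.01,0.31],[0.0,-0.01,0.31],[0.0,-0.01,0.31],[0.0,-0.01,0.31],[0.0,-0.01,0.31]] 
  [[-0.24,0.45,0.0],[-0.22,0.45,0.0],[-0.21,0.46,0.0],[-0.2,0.46,0.0],[-0.19,0.47,0.0],[-0.17,0.47,0.0],[-0.16,0.48,0.0],[-0.15,0.48,0.0]] 8 20
```

Call:
arm_command(turn=[[0,0,0.31],[0,0,0.31],[0,0,0.31],[0,0,0.31],[0,0,0.31],[0,0,0.31],[0,0,0.31],[0,0,0.31],[0,0,0],[0,0,0],[0,0,0]], xyz=[[-0.24,0.45,0],[-0.22,0.45,0],[-0.21,0.46,0],[-0.2,0.46,0],[-0.19,0.47,0],[-0.17,0.47,0],[-0.16,0.48,0],[-0.15,0.48,0],[0,0,0],[0,0,0],[0,0,0]], claw=[8,8,8,8,8,8,8,8,8,8,8])

```text
time_s: 49.45
position: [0.4814, -0.1691, 0.1864]
tool_rot: [[0.999, -0.032, -0.001], [-0.032, -0.999, 0.001], [-0.001, -0.001, -1.0]]
ft_force: [-0.1, 0.9, -0.3]
grip_width: 0.0086
gripper_force: 39.0
```

Run:
```python
from h import *
st(); p,d=snap('wrist','w16')
rect('w16','lever held',(.52,-.172),.1,.17,.215)
P,d=cloud('w16')
m=(P[:,2]>.17)&(P[:,2]<.215)&(P[:,0]>.50)&(P[:,0]<.6)&(np.abs(P[:,1]+.171)<.02);q=P[m]
A=np.c_[q[:,0]-.52,np.ones(len(q))];print('held z slope/y slope',np.linalg.lstsq(A,q[:,2],rcond=None)[0],np.linalg.lstsq(A,q[:,1],rcond=None)[0],q[:,0].max())
plan([((.483,-.1705,.0565),-91.7,8)],20)
```

```text
49.45 [ 0.4814 -0.1691  0.1864] 
 [[ 0.999 -0.032 -0.001]
 [-0.032 -0.999  0.001]
 [-0.001 -0.001 -1.   ]] [-32.7  20.1  84.9   0.   75.   59.1] [-0.1  0.9 -0.3] 0.008584190875250163 39.03743349015713
lever held 11739 c 518.4 -173.8 size 115.2 35.8 long axis deg -9.1 z 0.1901
held z slope/y slope [-0.00074015  0.18662759] [-0.01892254 -0.16981467] 0.5772765915511626
49.5 [ 0.4815 -0.169   0.1865] max 0.0 0.33
[[0.0,0.0,0.0],[0.0,0.0,0.0],[0.0,0.0,0.0],[0.0,0.0,0.0],[0.0,0.0,0.0],[0.0,0.0,0.0],[0.0,0.0,0.0],[0.0,0.0,0.0]] 
  [[0.0,0.0,0.33],[0.0,0.0,0.33],[0.0,0.0,0.33],[0.0,0.0,0.33],[0.0,0.0,0.33],[0.0,0.0,0.33],[0.0,0.0,0.33],[0.0,0.0,0.33]] 8 20
```

View pics/w16.png

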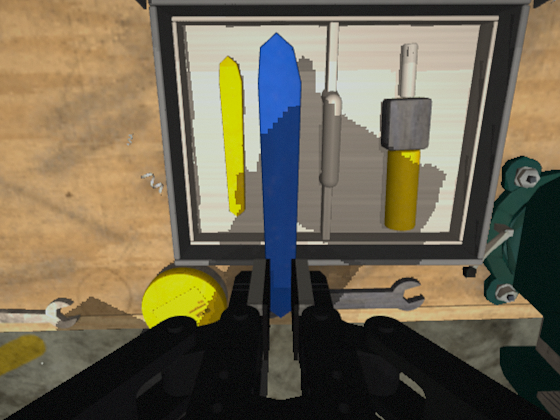

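Blue lever held level and straight over the left bay (280,170), between the yellow lever (231,135) and the divider. Lowering.

Call:
arm_command(turn=[[0,0,0],[0,0,0],[0,0,0],[0,0,0],[0,0,0],[0,0,0],[0,0,0],[0,0,0],[0,0,0]], xyz=[[0.02,0.02,0.35],[0.02,0.02,0.5],[0,0,0.5],[0,0,0.45],[0,0,0.3],[0,0,0.2],[0,0,0.15],[0,0,0.12],[0,0,0]], claw=[8,8,8,8,8,8,8,8,8])

```text
time_s: 50.4
position: [0.4833, -0.1718, 0.058]
tool_rot: [[0.999, -0.033, -0.0], [-0.033, -0.999, 0.0], [-0.0, -0.0, -1.0]]
ft_force: [-0.4, -0.9, -0.1]
grip_width: 0.0089
gripper_force: 39.0
```

Call:
arm_command(turn=[[0,0,0],[0,0,0],[0,0,0],[0,0,0],[0,0,0]], xyz=[[0,0,0.02],[0,0,0],[0,0,0],[0,0,0],[0,0,0]], claw=[8,8,20,20,20])

```text
time_s: 50.9
position: [0.4834, -0.172, 0.0575]
tool_rot: [[0.999, -0.033, 0.0], [-0.033, -0.999, -0.0], [0.0, 0.0, -1.0]]
ft_force: [-0.4, 0.1, 1.1]
grip_width: 0.0198
gripper_force: 0.0
```

Call:
arm_command(turn=[[0,0,0],[0,0,0],[0,0,0],[0,0,0],[0,0,0],[0,0,0],[0,0,0],[0,0,0],[0,0,0]], xyz=[[0,0,-0.2],[0,0,-0.4],[0,0,-0.6],[0,0,-0.8],[0,0,-0.8],[0,0,-0.7],[0,0,-0.3],[0,0,0],[0,0,0]], claw=[20,20,20,20,20,20,20,20,20])

```text
time_s: 51.8
position: [0.483, -0.1718, 0.247]
tool_rot: [[0.999, -0.033, -0.0], [-0.033, -0.999, 0.0], [-0.0, -0.0, -1.0]]
ft_force: [-0.3, 0.8, -0.7]
grip_width: 0.0201
gripper_force: 0.0
```

Run:
```python
from h import *
st(); p,d=snap('wrist','w17')
rect('w17','yel',(.521,-.130),.068,.0505,.064)
rect('w17','chain',(.517,-.257),.075,.054,.085)
rect('w17','any',(.521,-.172),.075,.0505,.062)
# colour masks
hsv=cv2.cvtColor(p,cv2.COLOR_BGR2HSV);P,d=cloud('w17')
for n,lo,hi in (('blue',(105,150,40),(125,255,255)),('yel',(22,150,60),(35,255,255))):
    M=cv2.inRange(hsv,lo,hi).ravel()>0; M&=(P[:,2]>.04)&(np.abs(P[:,0]-.52)<.1)&(np.abs(P[:,1]+.2)<.11)
    q=P[M]; print(n,len(q),cv2.minAreaRect((q[:,:2]*1000).astype('float32')),np.percentile(q[:,2],[5,50,95]))
m=(np.abs(P[:,2]-.049)<.004)&(np.abs(P[:,0]-.52)<.07)&(np.abs(P[:,1]+.205)<.095); q=P[m]
A=np.c_[q[:,:2]-[.522,-.205],np.ones(len(q))]; c=np.linalg.lstsq(A,q[:,2],rcond=None)[0]; print(len(q),'floor',c[2],np.degrees(c[:2]))
m=(P[:,2]>.2)&(P[:,0]>.6);q=P[m];print('bar?',len(q),q.min(0) if len(q) else 0,q.max(0) if len(q) else 0)
```

```text
51.8 [ 0.483  -0.1718  0.247 ] 
 [[ 0.999 -0.033 -0.   ]
 [-0.033 -0.999  0.   ]
 [-0.    -0.    -1.   ]] [-32.8  17.4  78.4  -0.   84.2  59.1] [-0.3  0.8 -0.7] 0.02007678213497568 0.0
yel 2065 c 520.7 -136.2 size 115.5 16.0 long axis deg -0.4 z 0.0559
chain 3464 c 515.2 -311.3 size 114.0 13.4 long axis deg -2.1 z 0.0696
any 2065 c 520.7 -136.2 size 115.5 16.0 long axis deg -0.4 z 0.0559
blue 1878 ((521.03955078125, -172.34286499023438), (14.478041648864746, 113.9404067993164), 88.7188949584961) [0.05480493 0.05606037 0.05732777]
yel 3635 ((515.395263671875, -199.20053100585938), (148.6686553955078, 113.85165405273438), 84.46087646484375) [0.05504812 0.0570743  0.07087239]
23554 floor 0.047607303890800194 [-0.04486021  0.01777978]
bar? 0 0 0
```

Run:
```python
from h import *
for n in('side','top'):
    snap(n,n+'z'); P,d=cloud(n+'z')
    m=(P[:,2]>.25)&(P[:,2]<.32)&(P[:,0]>.59)&(P[:,0]<.72)&(P[:,1]<-.14)&(P[:,1]>-.27)&(d.ravel()>0); q=P[m]
    print(n,len(q)); 
    if len(q): print(np.round(np.percentile(q,[2,50,98],axis=0),4))
    for a in(.27,.28,.285,.29,.295): 
        s=q[np.abs(q[:,2]-a)<.003]
        if len(s): print(a,len(s),s.mean(0).round(4))
plan([((.56,-.19,.36),-45,10),((.6525,-.2072,.36),-1.6,10)],30)
```

```text
side 322
[[ 0.6342 -0.2648  0.2508]
 [ 0.6459 -0.2018  0.2731]
 [ 0.6546 -0.1449  0.2954]]
0.27 15 [ 0.6456 -0.2176  0.2698]
0.28 12 [ 0.6482 -0.1971  0.2801]
0.285 33 [ 0.648  -0.1937  0.2858]
0.29 67 [ 0.6483 -0.2013  0.2905]
0.295 68 [ 0.6501 -0.2067  0.2939]
top 0
51.95 [ 0.4829 -0.1717  0.2462] max 0.94 0.23
[[0.0,0.0,-0.94],[0.0,0.0,-0.94],[0.0,0.0,-0.94],[0.0,0.0,-0.94],[0.0,0.0,-0.94],[0.0,0.0,-0.94],[0.0,0.0,-0.94],[0.0,0.0,-0.94],[0.0,0.0,-0.94],[0.0,0.0,-0.94],[0.0,0.0,-0.87],[0.0,0.0,-0.87]] 
  [[0.15,0.03,-0.23],[0.15,0.04,-0.23],[0.15,0.06,-0.23],[0.14,0.07,-0.23],[0.14,0.08,-0.23],[0.13,0.09,-0.23],[0.12,0.1,-0.23],[0.11,0.11,-0.23],[0.1,0.12,-0.23],[0.09,0.13,-0.23],[0.11,0.16,0.0],[0.09,0.16,0.0]] 12 30
[[0.0,0.0,-0.87],[0.0,0.0,-0.87],[0.0,0.0,-0.87],[0.0,0.0,-0.87],[0.0,0.0,-0.87],[0.0,0.0,-0.87],[0.0,0.0,-0.87],[0.0,0.0,-0.87]] 
  [[0.08,0.17,0.0],[0.07,0.18,0.0],[0.06,0.18,0.0],[0.04,0.18,0.0],[0.03,0.19,0.0],[0.01,0.19,0.0],[0.0,0.19,0.0],[-0.02,0.19,0.0]] 8 30
```

Call:
arm_command(turn=[[0,0,-0.94],[0,0,-0.94],[0,0,-0.94],[0,0,-0.94],[0,0,-0.94],[0,0,-0.94],[0,0,-0.94],[0,0,-0.94],[0,0,-0.94],[0,0,-0.94],[0,0,-0.87],[0,0,-0.87]], xyz=[[0.15,0.03,-0.23],[0.15,0.04,-0.23],[0.15,0.06,-0.23],[0.14,0.07,-0.23],[0.14,0.08,-0.23],[0.13,0.09,-0.23],[0.12,0.1,-0.23],[0.11,0.11,-0.23],[0.1,0.12,-0.23],[0.09,0.13,-0.23],[0.11,0.16,0.0],[0.09,0.16,0.0]], claw=[30,30,30,30,30,30,30,30,30,30,30,30])

```text
time_s: 53.15
position: [0.5787, -0.1942, 0.3615]
tool_rot: [[0.588, 0.809, -0.001], [0.809, -0.588, 0.001], [-0.0, -0.001, -1.0]]
ft_force: [0.2, 0.0, -0.3]
grip_width: 0.0303
gripper_force: 0.0
```

Call:
arm_command(turn=[[0,0,-0.87],[0,0,-0.87],[0,0,-0.87],[0,0,-0.87],[0,0,-0.87],[0,0,-0.87],[0,0,-0.87],[0,0,-0.87],[0,0,0],[0,0,0]], xyz=[[0.08,0.17,0.0],[0.07,0.18,0.0],[0.06,0.18,0.0],[0.04,0.18,0.0],[0.03,0.19,0.0],[0.01,0.19,0.0],[0.0,0.19,0.0],[-0.02,0.19,0.0],[0,0,0],[0,0,0]], claw=[30,30,30,30,30,30,30,30,30,30])

```text
time_s: 54.15
position: [0.6528, -0.208, 0.3613]
tool_rot: [[0.026, 1.0, -0.002], [1.0, -0.026, 0.001], [0.001, -0.002, -1.0]]
ft_force: [-0.2, -0.8, -0.5]
grip_width: 0.03
gripper_force: 0.0
```

Run:
```python
from h import *
st(); plan([((.653,-.2078,.273),-1.6,6)],30)
```

```text
54.15 [ 0.6528 -0.208   0.3613] 
 [[ 0.026  1.    -0.002]
 [ 1.    -0.026  0.001]
 [ 0.001 -0.002 -1.   ]] [-27.5  35.7  29.6   0.  114.8 -26.1] [-0.2 -0.8 -0.5] 0.02998045135285641 0.0
54.15 [ 0.6528 -0.208   0.3613] max 0.0 0.29
[[0.0,0.0,0.0],[0.0,0.0,0.0],[0.0,0.0,0.0],[0.0,0.0,0.0],[0.0,0.0,0.0],[0.0,0.0,0.0]] 
  [[0.0,0.0,0.29],[0.0,0.0,0.29],[0.0,0.0,0.29],[0.0,0.0,0.29],[0.0,0.0,0.29],[0.0,0.0,0.29]] 6 30
```

Call:
arm_command(turn=[[0,0,0],[0,0,0],[0,0,0],[0,0,0],[0,0,0],[0,0,0],[0,0,0]], xyz=[[0,0,0.3],[0,0,0.35],[0,0,0.35],[0,0,0.35],[0,0,0.25],[0,0,0.15],[0,0,0]], claw=[30,30,30,30,30,30,30])

```text
time_s: 54.85
position: [0.6524, -0.2078, 0.274]
tool_rot: [[0.025, 1.0, -0.002], [1.0, -0.025, 0.001], [0.001, -0.002, -1.0]]
ft_force: [0.4, 0.0, 0.6]
grip_width: 0.0297
gripper_force: 0.0
```

Call:
arm_command(turn=[[0,0,0],[0,0,0],[0,0,0],[0,0,0],[0,0,0],[0,0,0]], xyz=[[0,0,0],[0,0,0],[0,0,0],[0,0,0],[0,0,0],[0,0,0]], claw=[30,5,5,5,5,5], squeeze=40)

```text
time_s: 55.45
position: [0.6531, -0.208, 0.2757]
tool_rot: [[0.024, 1.0, 0.002], [1.0, -0.024, -0.001], [-0.001, 0.002, -1.0]]
ft_force: [1.2, 0.4, 5.7]
grip_width: 0.0104
gripper_force: 39.4
```

Run:
```python
from h import *
st(); o=env.observe();R=np.array(o['tool_rot']);p=np.array(o['position'])
hx=.3993+.21*np.cos(.0143); a=np.radians(1.6); dx=np.array([np.cos(a),-np.sin(a),0])
gp=p+[0,0,.019-.001]; th=np.arctan2(gp[2]-.084,hx-gp[0]); print('hinge x',hx,'theta',th,'r',np.hypot(gp[2]-.084,hx-gp[0]))
N=44; s=np.linspace(0,1,N+1); e=.5*s+.5*s*s*(3-2*s); ths=th+(.0143-th)*e
f=lambda t:.21*(-np.cos(t)*dx+np.sin(t)*np.array([0,0,1]))
X=[(np.round(R.T@(f(ths[k+1])-f(ths[k]))/.05,2)+0.).tolist() for k in range(N)]
for k in range(0,N,11): print(json.dumps(X[k:k+11]),ths[min(k+11,N)])
```

```text
55.45 [ 0.6531 -0.208   0.2757] 
 [[ 0.024  1.     0.002]
 [ 1.    -0.024 -0.001]
 [-0.001  0.002 -1.   ]] [-27.5  35.4  43.7   0.  100.8 -26.2] [1.2 0.4 5.7] 0.010390890638352301 39.36300873756409
hinge x 0.6092785289158889 theta 1.776731824878119 r 0.21427638155620796
[[0.0, -0.09, -0.02], [0.0, -0.1, -0.02], [0.0, -0.11, -0.02], [0.0, -0.12, -0.01], [0.0, -0.13, -0.01], [0.0, -0.14, -0.01], [0.0, -0.15, 0.0], [0.0, -0.16, 0.0], [0.0, -0.16, 0.01], [0.0, -0.17, 0.01], [0.0, -0.17, 0.02]] 1.4187378604497511
[[0.0, -0.18, 0.03], [0.0, -0.18, 0.04], [0.0, -0.18, 0.05], [0.0, -0.19, 0.06], [0.0, -0.19, 0.07], [0.0, -0.19, 0.08], [0.0, -0.18, 0.09], [0.0, -0.18, 0.1], [0.0, -0.18, 0.11], [0.0, -0.17, 0.12], [0.0, -0.17, 0.13]] 0.8955159124390595
[[0.0, -0.16, 0.14], [0.0, -0.15, 0.14], [0.0, -0.15, 0.15], [0.0, -0.14, 0.16], [0.0, -0.13, 0.16], [0.0, -0.12, 0.16], [0.0, -0.11, 0.17], [0.0, -0.1, 0.17], [0.0, -0.09, 0.17], [0.0, -0.08, 0.17], [0.0, -0.07, 0.17]] 0.3722939644283678
[[0.0, -0.06, 0.16], [0.0, -0.05, 0.16], [0.0, -0.04, 0.16], [0.0, -0.04, 0.15], [0.0, -0.03, 0.14], [0.0, -0.02, 0.14], [0.0, -0.02, 0.13], [0.0, -0.01, 0.12], [0.0, -0.01, 0.11], [0.0, 0.0, 0.1], [0.0, 0.0, 0.09]] 0.01429999999999998
```

Call:
arm_command(turn=[[0,0,0],[0,0,0],[0,0,0],[0,0,0],[0,0,0],[0,0,0],[0,0,0],[0,0,0],[0,0,0],[0,0,0],[0,0,0]], xyz=[[0.0,-0.09,-0.02],[0.0,-0.1,-0.02],[0.0,-0.11,-0.02],[0.0,-0.12,-0.01],[0.0,-0.13,-0.01],[0.0,-0.14,-0.01],[0.0,-0.15,0.0],[0.0,-0.16,0.0],[0.0,-0.16,0.01],[0.0,-0.17,0.01],[0.0,-0.17,0.02]], claw=[5,5,5,5,5,5,5,5,5,5,5])

```text
time_s: 56.55
position: [0.5771, -0.2059, 0.277]
tool_rot: [[0.024, 1.0, -0.001], [1.0, -0.024, 0.001], [0.001, -0.001, -1.0]]
ft_force: [0.9, 1.7, 4.4]
grip_width: 0.0106
gripper_force: 41.7
```

Call:
arm_command(turn=[[0,0,0],[0,0,0],[0,0,0],[0,0,0],[0,0,0],[0,0,0],[0,0,0],[0,0,0],[0,0,0],[0,0,0],[0,0,0]], xyz=[[0.0,-0.18,0.03],[0.0,-0.18,0.04],[0.0,-0.18,0.05],[0.0,-0.19,0.06],[0.0,-0.19,0.07],[0.0,-0.19,0.08],[0.0,-0.18,0.09],[0.0,-0.18,0.1],[0.0,-0.18,0.11],[0.0,-0.17,0.12],[0.0,-0.17,0.13]], claw=[5,5,5,5,5,5,5,5,5,5,5])

```text
time_s: 57.65
position: [0.4771, -0.2031, 0.2324]
tool_rot: [[0.024, 1.0, -0.002], [1.0, -0.024, 0.002], [0.002, -0.002, -1.0]]
ft_force: [2.2, 0.6, -0.6]
grip_width: 0.0105
gripper_force: 41.5
```

Call:
arm_command(turn=[[0,0,0],[0,0,0],[0,0,0],[0,0,0],[0,0,0],[0,0,0],[0,0,0],[0,0,0],[0,0,0],[0,0,0],[0,0,0]], xyz=[[0.0,-0.16,0.14],[0.0,-0.15,0.14],[0.0,-0.15,0.15],[0.0,-0.14,0.16],[0.0,-0.13,0.16],[0.0,-0.12,0.16],[0.0,-0.11,0.17],[0.0,-0.1,0.17],[0.0,-0.09,0.17],[0.0,-0.08,0.17],[0.0,-0.07,0.17]], claw=[5,5,5,5,5,5,5,5,5,5,5])

```text
time_s: 58.75
position: [0.4127, -0.2016, 0.1444]
tool_rot: [[0.024, 1.0, -0.001], [1.0, -0.024, 0.001], [0.001, -0.001, -1.0]]
ft_force: [1.6, 3.6, -0.5]
grip_width: 0.0104
gripper_force: 40.1
```

Call:
arm_command(turn=[[0,0,0],[0,0,0],[0,0,0],[0,0,0],[0,0,0],[0,0,0],[0,0,0],[0,0,0],[0,0,0],[0,0,0],[0,0,0],[0,0,0]], xyz=[[0.0,-0.06,0.16],[0.0,-0.05,0.16],[0.0,-0.04,0.16],[0.0,-0.04,0.15],[0.0,-0.03,0.14],[0.0,-0.02,0.14],[0.0,-0.02,0.13],[0.0,-0.01,0.12],[0.0,-0.01,0.09],[0.0,0.0,0.06],[0.0,0.0,0.06],[0,0,0.03]], claw=[5,5,5,5,5,5,5,5,5,5,5,5])

```text
time_s: 59.95
position: [0.3993, -0.2013, 0.0753]
tool_rot: [[0.024, 1.0, 0.0], [1.0, -0.024, 0.001], [0.001, 0.0, -1.0]]
ft_force: [-1.3, 10.7, 23.9]
grip_width: 0.0101
gripper_force: 41.4
```

Call:
arm_command(turn=[[0,0,0],[0,0,0],[0,0,0]], xyz=[[0,0,0.03],[0,0,0],[0,0,0]], claw=[5,5,5])

```text
time_s: 60.25
position: [0.3993, -0.2014, 0.075]
tool_rot: [[0.024, 1.0, 0.001], [1.0, -0.024, -0.0], [-0.0, 0.001, -1.0]]
ft_force: [-2.4, 9.5, 23.6]
grip_width: 0.0101
gripper_force: 41.6
```

Run:
```python
from h import *
for n in('side','top'):
    f=n+'y'; snap(n,f)
    for g in (f,n[0]+'0'):
        P,d=cloud(g)
        m=(P[:,2]>.07)&(P[:,2]<.13)&(np.abs(P[:,0]-.53)<.06)&(np.abs(P[:,1]+.205)<.09)&(d.ravel()>0); q=P[m]
        if len(q)<50: print(g,len(q));continue
        A=np.c_[q[:,:2]-[.522,-.205],np.ones(len(q))]; c=np.linalg.lstsq(A,q[:,2],rcond=None)[0]; print(g,len(q),c.round(4))
```

```text
sidey 1517 [ 0.0007 -0.0001  0.0894]
s0 1588 [-0.0009  0.0001  0.0896]
topy 2292 [-0.0011 -0.0018  0.0904]
t0 3004 [ 0.0003 -0.0017  0.0903]
```

Call:
arm_command(turn=[[0,0,0],[0,0,0],[0,0,0],[0,0,0],[0,0,0],[0,0,0]], xyz=[[0,0,-0.03],[0,0,0],[0,0,0],[0,0,0],[0,0,0],[0,0,0]], claw=[5,5,28,28,28,28])

```text
time_s: 60.95
position: [0.3993, -0.202, 0.0752]
tool_rot: [[0.024, 1.0, -0.0], [1.0, -0.024, -0.0], [-0.0, -0.0, -1.0]]
ft_force: [0.3, 0.5, -0.0]
grip_width: 0.0279
gripper_force: 0.0
```

Call:
arm_command(turn=[[0,0,0],[0,0,0],[0,0,0],[0,0,0],[0,0,0],[0,0,0],[0,0,0],[0,0,0],[0,0,0],[0,0,0]], xyz=[[0,0,-0.2],[0,0,-0.4],[0,0,-0.6],[0,0,-0.7],[0,0,-0.7],[0,0,-0.6],[0,0,-0.3],[0,0,0],[0,0,0],[0,0,0]], claw=[28,28,28,28,28,28,28,28,28,28])

```text
time_s: 61.95
position: [0.3991, -0.2015, 0.2494]
tool_rot: [[0.024, 1.0, -0.002], [1.0, -0.024, 0.001], [0.001, -0.002, -1.0]]
ft_force: [-0.2, 0.2, 0.2]
grip_width: 0.0278
gripper_force: 0.0
```

Run:
```python
from h import *
st()
snap('side','sx');P,d=cloud('sx')
m=(P[:,2]>.07)&(P[:,2]<.13)&(np.abs(P[:,0]-.53)<.06)&(np.abs(P[:,1]+.205)<.09)&(d.ravel()>0); q=P[m]
A=np.c_[q[:,:2]-[.522,-.205],np.ones(len(q))]; c=np.linalg.lstsq(A,q[:,2],rcond=None)[0]; print(len(q),c.round(4))
a=cv2.imread('pics/s0.png');b=cv2.imread('pics/sx.png')
D=(cv2.absdiff(a,b).max(2)>60).astype('uint8');k,l,s,ce=cv2.connectedComponentsWithStats(D)
for j in range(1,k):
    if s[j,4]>60: print(s[j],ce[j].round())
```

```text
61.95 [ 0.3991 -0.2015  0.2494] 
 [[ 0.024  1.    -0.002]
 [ 1.    -0.024  0.001]
 [ 0.001 -0.002 -1.   ]] [-42.   10.6  87.4  -0.   82.1 -40.6] [-0.2  0.2  0.2] 0.02776819565960732 0.0
1583 [-0.002  -0.0007  0.0896]
[ 444    0   93   21 1337] [489.   7.]
[372  14  18  10 100] [383.  18.]
[464  31  23  29 212] [475.  42.]
[448  67  25  44 324] [460.  84.]
[380 117  11  30 169] [385. 131.]
[366 130   9  13  76] [370. 135.]
[ 366  144   72   96 1648] [404. 184.]
[444 152  13  21  70] [450. 162.]
[394 155   6  20  66] [396. 164.]
[408 193  17  34 128] [417. 208.]
[  396   199   164   221 13752] [505. 335.]
[353 200  15  15  91] [360. 206.]
[248 227  37  17 210] [265. 235.]
[222 237  31  20 316] [237. 245.]
[218 244  40  25 302] [238. 257.]
[267 278  46  14 267] [289. 284.]
[ 249  289  149  131 4324] [315. 359.]
[238 297  45  35 498] [262. 315.]
[ 131  318  171  102 4916] [190. 373.]
[361 318  24  33 249] [374. 330.]
[382 319  33  14 197] [399. 327.]
[417 329  23  29  96] [428. 342.]
[358 350  16  30 126] [365. 366.]
[386 356   9  15  61] [389. 364.]
```

```bash
python3 -c "
from rig import env
print(env.close_job())"
```

```text
the job is handed in; nothing more can be done
None
```

I packed the case and handed the job in: the one tube box on the bench lies flat on the floor, the tray sits level on its rests, and the chain tool and both tyre levers (yellow and blue) are in the tray. The lid was lowered in the gripper until fully shut, and the other things on the bench were left untouched.

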